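Cover the muffins on the warming tray

TASK

Lift every muffin out of the tin and set it upright in the middle of a plate of its own on the warming tray, and put over each one the dome cover whose knob has the colour of that plate, sitting flat and accurately centred on the plate. When all the muffins are covered, turn the warmer's dial clockwise past its click to on. Leave the plates on the tray and do not knock over the salt or pepper shaker; a spare plate and cover may stay as they are.

Things in the scene. Friction and masses are not known exactly. Their poses are not given: they have to be found in the camera images.
- muffin0: baked muffin, 52 high, golden brown with red berries: stem 36 across up to 27 above its underside, then a cap 46 across (27 to 45 up, the part to grip). Starts upright in a cavity of the tin. Origin: centre of its underside, z up its axis. There are three or four muffins; an absent one reads None
- muffin1: baked muffin, 52 high, golden brown with red berries: stem 36 across up to 27 above its underside, then a cap 46 across (27 to 45 up, the part to grip). Starts upright in a cavity of the tin. Origin: centre of its underside, z up its axis. There are three or four muffins; an absent one reads None
- muffin2: baked muffin, 52 high, golden brown with red berries: stem 36 across up to 27 above its underside, then a cap 46 across (27 to 45 up, the part to grip). Starts upright in a cavity of the tin. Origin: centre of its underside, z up its axis. There are three or four muffins; an absent one reads None
- muffin3: baked muffin, 52 high, golden brown with red berries: stem 36 across up to 27 above its underside, then a cap 46 across (27 to 45 up, the part to grip). Starts upright in a cavity of the tin. Origin: centre of its underside, z up its axis. There are three or four muffins; an absent one reads None
- plate_red: red round stoneware plate, 116 across, 12 thick, its white middle 79 across, flat top, loose on the warming tray. Origin: centre of its underside (its top is 12 above)
- cover_red: metal dome cover with a red knob and a red band at its rim: 78 across, open below, inside 70 across and 58 deep, top of dome 65 up; the knob on top, 22 across, stands from 64 to 96 above the rim. 150 g. Origin: centre of the rim's plane (underside), z up. Starts on the table
- plate_blue: blue round stoneware plate, 116 across, 12 thick, its white middle 79 across, flat top, loose on the warming tray. Origin: centre of its underside (its top is 12 above)
- cover_blue: metal dome cover with a blue knob and a blue band at its rim: 78 across, open below, inside 70 across and 58 deep, top of dome 65 up; the knob on top, 22 across, stands from 64 to 96 above the rim. 150 g. Origin: centre of the rim's plane (underside), z up. Starts on the table
- plate_yellow: yellow round stoneware plate, 116 across, 12 thick, its white middle 79 across, flat top, loose on the warming tray. Origin: centre of its underside (its top is 12 above)
- cover_yellow: metal dome cover with a yellow knob and a yellow band at its rim: 78 across, open below, inside 70 across and 58 deep, top of dome 65 up; the knob on top, 22 across, stands from 64 to 96 above the rim. 150 g. Origin: centre of the rim's plane (underside), z up. Starts on the table
- plate_green: green round stoneware plate, 116 across, 12 thick, its white middle 79 across, flat top, loose on the warming tray. Origin: centre of its underside (its top is 12 above)
- cover_green: metal dome cover with a green knob and a green band at its rim: 78 across, open below, inside 70 across and 58 deep, top of dome 65 up; the knob on top, 22 across, stands from 64 to 96 above the rim. 150 g. Origin: centre of the rim's plane (underside), z up. Starts on the table
- warmer: electric warming tray, 250 (x) by 340 (y) by 40 high: a black flat deck, 40 above the table, on its +y part, carrying the four plates in two rows 120 apart; an aluminium strip with the dial at its -y end. Origin: centre of its underside on the table
- tin: dark muffin tin, 170 by 170 by 22 high, with 2 by 2 open cavities 42 across and 18 deep, 85 apart. Origin: centre of its underside
- dial_grip (a point): point on the dial's axis, at the height to grip (72 above the table). The dial is a black bar grip 42 long and 14 wide, rising 13 above this point and reaching 23 below it, where its foot disc (44 across) begins; x runs along the bar and turns with it (white pointer at the -x end), z up
- dial (a joint): the dial's angle, rad: 0 = off; grows clockwise seen from above to 1.2 = on (pointer at the red mark). It springs back until half way (0.6), then clicks over to on
- salt: white salt shaker with a metal top, 32 across, 58 high, a bystander. Origin: centre of its underside
- pepper: dark wooden pepper shaker with a metal top, 32 across, 58 high, a bystander. Origin: centre of its underside

How it is judged:
On the way, in this order (a step that is already met when the one before it is completed fails the run):
1. every muffin stands in the middle of its own plate under the cover of the same colour (((horizontal distance between muffin0 and plate_red below 0.012 m and z of muffin0 in the frame of plate_red between 0.007 and 0.017 m and angle between muffin0's own z axis and vertical below 0.15 rad and horizontal distance between cover_red and plate_red below 0.005 m and z of cover_red in the frame of plate_red between 0.008 and 0.0155 m and angle between cover_red's own z axis and vertical below 0.06 rad) or (horizontal distance between muffin0 and plate_blue below 0.012 m and z of muffin0 in the frame of plate_blue between 0.007 and 0.017 m and angle between muffin0's own z axis and vertical below 0.15 rad and horizontal distance between cover_blue and plate_blue below 0.005 m and z of cover_blue in the frame of plate_blue between 0.008 and 0.0155 m and angle between cover_blue's own z axis and vertical below 0.06 rad) or (horizontal distance between muffin0 and plate_yellow below 0.012 m and z of muffin0 in the frame of plate_yellow between 0.007 and 0.017 m and angle between muffin0's own z axis and vertical below 0.15 rad and horizontal distance between cover_yellow and plate_yellow below 0.005 m and z of cover_yellow in the frame of plate_yellow between 0.008 and 0.0155 m and angle between cover_yellow's own z axis and vertical below 0.06 rad) or (horizontal distance between muffin0 and plate_green below 0.012 m and z of muffin0 in the frame of plate_green between 0.007 and 0.017 m and angle between muffin0's own z axis and vertical below 0.15 rad and horizontal distance between cover_green and plate_green below 0.005 m and z of cover_green in the frame of plate_green between 0.008 and 0.0155 m and angle between cover_green's own z axis and vertical below 0.06 rad)) and ((horizontal distance between muffin1 and plate_red below 0.012 m and z of muffin1 in the frame of plate_red between 0.007 and 0.017 m and angle between muffin1's own z axis and vertical below 0.15 rad and horizontal distance between cover_red and plate_red below 0.005 m and z of cover_red in the frame of plate_red between 0.008 and 0.0155 m and angle between cover_red's own z axis and vertical below 0.06 rad) or (horizontal distance between muffin1 and plate_blue below 0.012 m and z of muffin1 in the frame of plate_blue between 0.007 and 0.017 m and angle between muffin1's own z axis and vertical below 0.15 rad and horizontal distance between cover_blue and plate_blue below 0.005 m and z of cover_blue in the frame of plate_blue between 0.008 and 0.0155 m and angle between cover_blue's own z axis and vertical below 0.06 rad) or (horizontal distance between muffin1 and plate_yellow below 0.012 m and z of muffin1 in the frame of plate_yellow between 0.007 and 0.017 m and angle between muffin1's own z axis and vertical below 0.15 rad and horizontal distance between cover_yellow and plate_yellow below 0.005 m and z of cover_yellow in the frame of plate_yellow between 0.008 and 0.0155 m and angle between cover_yellow's own z axis and vertical below 0.06 rad) or (horizontal distance between muffin1 and plate_green below 0.012 m and z of muffin1 in the frame of plate_green between 0.007 and 0.017 m and angle between muffin1's own z axis and vertical below 0.15 rad and horizontal distance between cover_green and plate_green below 0.005 m and z of cover_green in the frame of plate_green between 0.008 and 0.0155 m and angle between cover_green's own z axis and vertical below 0.06 rad)) and ((horizontal distance between muffin2 and plate_red below 0.012 m and z of muffin2 in the frame of plate_red between 0.007 and 0.017 m and angle between muffin2's own z axis and vertical below 0.15 rad and horizontal distance between cover_red and plate_red below 0.005 m and z of cover_red in the frame of plate_red between 0.008 and 0.0155 m and angle between cover_red's own z axis and vertical below 0.06 rad) or (horizontal distance between muffin2 and plate_blue below 0.012 m and z of muffin2 in the frame of plate_blue between 0.007 and 0.017 m and angle between muffin2's own z axis and vertical below 0.15 rad and horizontal distance between cover_blue and plate_blue below 0.005 m and z of cover_blue in the frame of plate_blue between 0.008 and 0.0155 m and angle between cover_blue's own z axis and vertical below 0.06 rad) or (horizontal distance between muffin2 and plate_yellow below 0.012 m and z of muffin2 in the frame of plate_yellow between 0.007 and 0.017 m and angle between muffin2's own z axis and vertical below 0.15 rad and horizontal distance between cover_yellow and plate_yellow below 0.005 m and z of cover_yellow in the frame of plate_yellow between 0.008 and 0.0155 m and angle between cover_yellow's own z axis and vertical below 0.06 rad) or (horizontal distance between muffin2 and plate_green below 0.012 m and z of muffin2 in the frame of plate_green between 0.007 and 0.017 m and angle between muffin2's own z axis and vertical below 0.15 rad and horizontal distance between cover_green and plate_green below 0.005 m and z of cover_green in the frame of plate_green between 0.008 and 0.0155 m and angle between cover_green's own z axis and vertical below 0.06 rad)) and ((horizontal distance between muffin3 and plate_red below 0.012 m and z of muffin3 in the frame of plate_red between 0.007 and 0.017 m and angle between muffin3's own z axis and vertical below 0.15 rad and horizontal distance between cover_red and plate_red below 0.005 m and z of cover_red in the frame of plate_red between 0.008 and 0.0155 m and angle between cover_red's own z axis and vertical below 0.06 rad) or (horizontal distance between muffin3 and plate_blue below 0.012 m and z of muffin3 in the frame of plate_blue between 0.007 and 0.017 m and angle between muffin3's own z axis and vertical below 0.15 rad and horizontal distance between cover_blue and plate_blue below 0.005 m and z of cover_blue in the frame of plate_blue between 0.008 and 0.0155 m and angle between cover_blue's own z axis and vertical below 0.06 rad) or (horizontal distance between muffin3 and plate_yellow below 0.012 m and z of muffin3 in the frame of plate_yellow between 0.007 and 0.017 m and angle between muffin3's own z axis and vertical below 0.15 rad and horizontal distance between cover_yellow and plate_yellow below 0.005 m and z of cover_yellow in the frame of plate_yellow between 0.008 and 0.0155 m and angle between cover_yellow's own z axis and vertical below 0.06 rad) or (horizontal distance between muffin3 and plate_green below 0.012 m and z of muffin3 in the frame of plate_green between 0.007 and 0.017 m and angle between muffin3's own z axis and vertical below 0.15 rad and horizontal distance between cover_green and plate_green below 0.005 m and z of cover_green in the frame of plate_green between 0.008 and 0.0155 m and angle between cover_green's own z axis and vertical below 0.06 rad))), for 0.2 s.
2. the dial is turned past its click to on (value of joint dial above 1 rad), for 0.2 s.
At the end, for the whole second after the job is handed in: Each muffin stands upright (0.15 rad) within 12 mm of the centre of a plate, under the cover of the plate's colour, which sits flat (0.06 rad, 4 mm) and centred within 5 mm; all plates flat on the warmer; dial on (above 1.0 rad); covers and muffins at rest (all of step 1 and z of plate_red in the frame of warmer between 0.036 and 0.044 m and z of plate_blue in the frame of warmer between 0.036 and 0.044 m and z of plate_yellow in the frame of warmer between 0.036 and 0.044 m and z of plate_green in the frame of warmer between 0.036 and 0.044 m and linear speed of each of cover_red, cover_blue, cover_yellow, cover_green, muffin0, muffin1, muffin2, muffin3 below 0.02 m/s and value of joint dial above 1 rad); the robot touches nothing.
It fails at once if the salt shaker is knocked over (angle between salt's own z axis and vertical above 0.6 rad).
It fails at once if the pepper shaker is knocked over (angle between pepper's own z axis and vertical above 0.6 rad).
Of muffin0, muffin1, muffin2, muffin3 only 3 to 4 are there at a start; the rules pass over those that are not, and their reading is None.
At some moment in a run one of cover_red, cover_blue, cover_yellow, cover_green may be knocked a few centimetres aside while the robot is not near it.
It also fails if it takes over 210 s, if anything falls off the work surface, if the arm or the gripper's body presses on something with over 40 N, if the wrist force passes 120 N, or if a joint passes its speed limit or range.

ROBOT

A 6-joint arm with a two-finger parallel gripper is mounted at the origin on the work surface. World frame = base frame: x ahead of the robot, y to its left, z up, the work surface at z = 0. Lengths are in m, angles in rad, forces in N, time in s.
With the tool pointing down it reaches from about 0.35 to 0.775 m from the base axis. Payload 5.5 kg.
Tool frame: the origin (TCP) lies on the centre line of the jaws, within the pads' length; the fingertips stand 11 mm ahead of it and the grasp point (between the pads) lies 8 mm behind it (env.nose_length is the distance from the TCP to the fingertips, in m); x points along the fingers, z is the direction in which the jaws open and shut, and the axes are right-handed (so a half turn about x gives the same grasp; the last joint's range is limited). The gripper opens to 85 mm and grips with 20 to 120 N. Pads are 22 mm wide; open, the fingers measure 114 mm over their backs; the gripper's body (76 mm by 85 mm) begins 54 mm behind the grasp point. The pads swing forward as they close: fully open they stand 13 mm farther back than shut.
Start: joints at [1.194, 0.313, 0.046, 1.304, 0, 1.431], TCP at [0.135, 0.559, 0.218] pointing down, gripper open.
Joint ranges: [-2.76, 2.76], [-0.86, 1.69], [-1.03, 1.26], [-2.2, 2.34], [-1.47, 1.5], [-3.14, 3.14]. Speed limits (rad/s): [2.57, 2.57, 3.14, 3.14, 3.14, 3.14].

INTERFACE

Orientations are given as a unit quaternion [w, x, y, z].
In Python, from workcell import env gives the robot as it stands. The module is installed in compiled form; this text tells all that it offers.
- The arm moves only by the tool step_arm, never from a script. Its argument "moves" is a list that holds one entry, the list of rows, each a list of 7 numbers: the turn, a rotation vector about the tool's x, y, z in rad, then the shift along the tool's x, y, z in m, then the opening, from 0 (shut) to 1 (fully open). In form: [[[rx, ry, rz, tx, ty, tz, grip], ...]]. A call has 1 to 12 rows; each row is the pose to reach, as a shift and turn from the pose measured when the call began, along the tool's axes at that moment; what a row does not reach only later rows make up. A row lasts 1/10 s, in which the tool goes at most 50 mm and 8.59 degrees, less where a joint would pass 70% of its speed; a pose out of reach is approached as far as the arm can. A call with a gripper value outside its range is refused whole. The fingers move at their own pace and stop on an object; "force" is the grip in N (left out, the last holds). Time passes only in rows, so rows that repeat a pose let the fingers close. It gives the time, the measured TCP pose, the force and the opening at its end, in the units of the state.
- env.get_state(): the state, without advancing time (a new reading comes with each control period).
- env.read_camera(name): name is "scene" or "top" or "wrist"; returns (picture, depth): 480x640x3 uint8, red, green, blue; 480x640 float32, m along the optical axis (not along the pixel's ray), 0 where there is no reading.
- env.get_calibration(name): a dict with "mtx" (3x3 intrinsics, pixels), "camera_from_world" (4x4, takes a point from world to camera coordinates); the wrist camera has in their place "T_tool_cam" (4x4, takes a point from camera to tool coordinates, whose origin is the TCP and whose axes are the tool frame's). Camera axes: x right, y down, z forward; pixel columns grow to the right and rows downward; lengths in m; the calibration is good to about 2 mm. A picture is of the moment at which its call begins: read the wrist's pose just before it. get_calibration takes no time and is no camera call.
- env.hand_in(): hands the job in, once; it reports no verdict.
Trained networks look in the newest picture that a camera, given by its name, has taken for a name from the list of things; names that differ only in an ending like _2 or _b are one class to them, and where a whole thing is asked for, a point or a joint stands for the part that bears it (a point fixed in the world has none). Each returns a list of dicts, best first, with "confidence" (0 to 1); they miss things now and then, are a little off and sometimes report something else, mostly with a low value. They report only what shows in the picture. A call takes as long as a camera call.
- env.boxes_of(camera, thing): "uv" ([column, row] in pixels, amid what is visible of it).
- env.silhouettes(camera, thing): "mask" (480x640 bool, what is visible of it) and "uv" ([column, row] in pixels, amid what is visible of it).
The state is a dict: "clock": time; "joint_pos": joint angles; "qvel": joint speeds; "tau": joint torques, N m; "tcp_pos": TCP position; "orientation": TCP orientation; "wrist_force": force on the tool from outside, world axes, zero at the start; "ft_torque": the same for the moment, N m; "finger_gap": finger opening in m.
Only numpy, scipy, OpenCV 4.12 (cv2) and the standard library are available. Lean on these libraries where they do the work, as an engineer would, in place of code of your own. Each camera call takes 0.05 s, during which the arm holds its last target.

## Working session

There is one attempt and no reset: what is moved stays moved. The work goes in short steps, Python scripts to look and compute and a tool call to move; the robot and the scene stay as the last step left them, time stands still between calls to the robot, and variables do not carry over. Pictures are saved under pics/ and viewed, and the job is handed in when it is done.

Besides the shell and the picture viewer there is one more tool, called as name(argument=value, ...), one argument or row to a line, values as JSON. step_arm: Moves the arm, as the interface text tells. Its arguments: {"type":"object","properties":{"moves":{"type":"array","items":{"type":"array","items":{"type":"array","items":{"type":"number"}}}},"force":{"type":"number"}},"required":["moves"]}

```bash
mkdir -p pics
python3 - <<'E'
from workcell import env
import cv2
print(env.get_state())
for n in ("scene","top","wrist"):
    p,d=env.read_camera(n); cv2.imwrite(f"pics/{n}0.png",p[:,:,::-1])
    c=env.get_calibration(n); print(n,c)
E
```

```text
{'clock': 0.0, 'joint_pos': array([1.19442807e+00, 3.13990480e-01, 4.49263226e-02, 1.30356996e+00,
       1.17457847e-05, 1.43120570e+00]), 'qvel': array([-0.00065924,  0.00065303, -0.00208837,  0.00018477, -0.00105576,
        0.00018345]), 'tau': array([-1.04271923e-03, -4.80623889e+01,  2.98537338e+01,  1.95619423e-02,
       -2.06493219e-04,  1.44555983e-06]), 'tcp_pos': array([0.134676  , 0.55844295, 0.21729299]), 'orientation': array([ 0.55499256, -0.43776714,  0.55611966,  0.43712026]), 'wrist_force': array([-0.03812448,  0.48235108,  0.54295351]), 'ft_torque': array([0.01704331, 0.02597176, 0.02091814]), 'finger_gap': 0.08541622372238518}
scene {'mtx': array([[532.77518935,   0.        , 317.0503416 ],
       [  0.        , 532.77518935, 243.41117126],
       [  0.        ,   0.        ,   1.        ]]), 'camera_from_world': array([[ 0.18993934,  0.98179473,  0.00146614, -0.10135301],
       [ 0.73717892, -0.14162901, -0.66068787, -0.37263298],
       [-0.64845223,  0.12657142, -0.7506593 ,  1.40315309],
       [ 0.        ,  0.        ,  0.        ,  1.        ]])}
top {'mtx
[... 249 characters left out ...]
0.99551834, -0.02476614, -0.09126814,  0.58626839],
       [ 0.09164534, -0.01454641, -0.99568546,  1.22019314],
       [ 0.        ,  0.        ,  0.        ,  1.        ]])}
wrist {'mtx': array([[354.94077841,   0.        , 325.19567661],
       [  0.        , 354.94077841, 240.64907075],
       [  0.        ,   0.        ,   1.        ]]), 'T_tool_cam': array([[ 7.68629095e-04, -2.66399947e-01,  9.63862271e-01,
        -1.55596480e-01],
       [-6.18761909e-05, -9.63862567e-01, -2.66399979e-01,
         6.75132772e-02],
       [ 9.99999703e-01,  1.45122649e-04, -7.57336626e-04,
        -2.69492296e-04],
       [ 0.00000000e+00,  0.00000000e+00,  0.00000000e+00,
         1.00000000e+00]])}
```

View pics/top0.png

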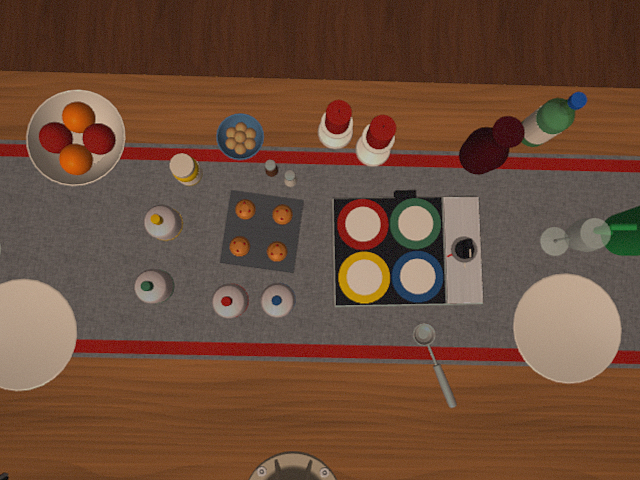

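View pics/scene0.png

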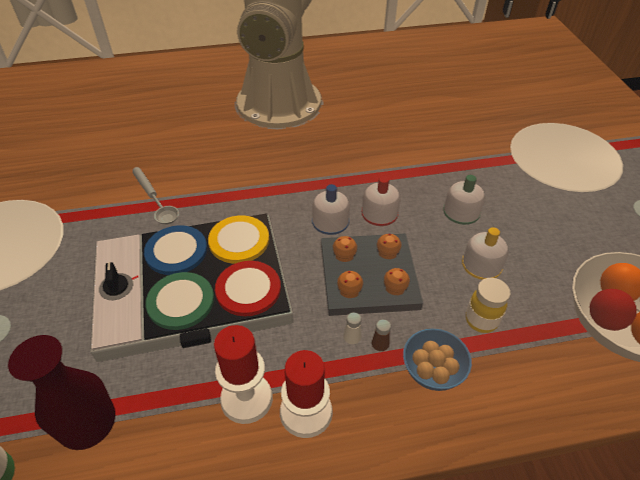

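View pics/wrist0.png

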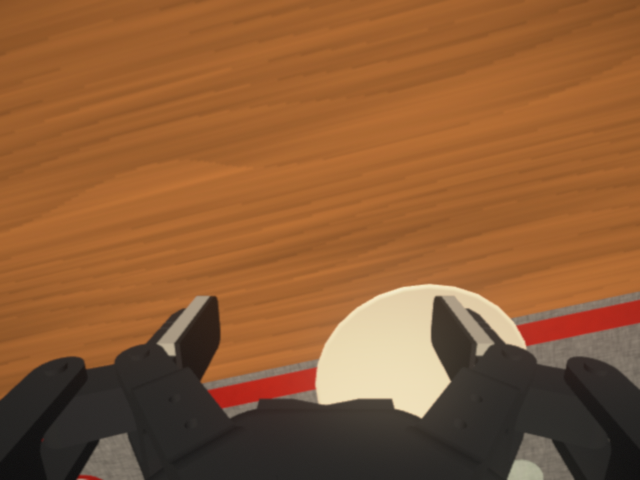

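Four muffins, four covers and four plates show. The top view has the tin at about (262,232), the plates at about (363,224), (415,223), (364,277) and (418,276), and the dial at (464,250). Next I measure their positions.

```bash
cat > h.py <<'E'
from workcell import env
import numpy as np, cv2
from scipy.spatial.transform import Rotation as R
def campose(n,st=None):
    c=env.get_calibration(n); K=c["mtx"]
    if n=="wrist":
        st=st or env.get_state(); q=st["orientation"]; T=np.eye(4)
        T[:3,:3]=R.from_quat([q[1],q[2],q[3],q[0]]).as_matrix(); T[:3,3]=st["tcp_pos"]
        W=T@c["T_tool_cam"]
    else: W=np.linalg.inv(c["camera_from_world"])
    return K,W
def cloud(n,depth,mask,KW):
    K,W=KW; v,u=np.nonzero(mask&(depth>0)); z=depth[v,u]
    P=np.stack([(u-K[0,2])/K[0,0]*z,(v-K[1,2])/K[1,1]*z,z,np.ones_like(z)])
    return (W@P)[:3].T
def atz(uv,z,KW):
    K,W=KW; uv=np.atleast_2d(uv).astype(float)
    d=np.c_[(uv[:,0]-K[0,2])/K[0,0],(uv[:,1]-K[1,2])/K[1,1],np.ones(len(uv))]@W[:3,:3].T
    o=W[:3,3]; return o+d*((z-o[2])/d[:,2])[:,None]
def circ(mask,z,KW):
    """project outline at height z, fit circle on convex hull"""
    cs,_=cv2.findContours(mask.astype(np.uint8),cv2.RETR_EXTERNAL,cv2.CHAIN_APPROX_NONE)
    c=max(cs,key=cv2.contourArea); p=atz(c[:,0,:],z,KW)[:,:2]
    return fit(p)
def fit(p):
    from scipy.optimize import least_squares
    m=p.mean(0); r=least_squares(lambda x:np.hypot(*(p-x[:2]).T)-x[2],[*m,.03],loss="soft_l1",f_scale=.001)
    return r.x
def look(n,name=None):
    st=env.get_state(); p,d=env.read_camera(n)
    if name: cv2.imwrite(f"pics/{name}.png",p[:,:,::-1])
    return p,d,campose(n,st)
E
cat > l1.py <<'E'
from h import *
np.set_printoptions(precision=4,suppress=True)
for cam in ("top","scene"):
    p,d,KW=look(cam)
    print(cam)
    for t in ["tin","warmer","salt","pepper","muffin0","plate_red","plate_blue","plate_yellow","plate_green","cover_red","cover_blue","cover_yellow","cover_green","dial_grip"]:
        for s in env.silhouettes(cam,t)[:5]:
            if s["confidence"]<.3: continue
            P=cloud(cam,d,s["mask"],KW); zt=np.percentile(P[:,2],95)
            o=[t,round(s["confidence"],2),np.round(s["uv"]),int(s["mask"].sum()),"med",np.median(P,0),"zt",round(zt,4)]
            top=P[P[:,2]>zt-.012]; o+=["top",top.mean(0)]
            print(*o)
            if t.startswith("plate"): print("   circ",circ(s["mask"],.052,KW))
            if t.startswith("muffin"): print("   circ",circ(s["mask"],.045,KW))
E
python3 l1.py
```

```text
top
tin 0.67 [262. 229.] 4183 med [0.6074 0.0844 0.0225] zt 0.0268 top [0.6069 0.0841 0.0227]
warmer 0.76 [445. 251.] 7852 med [ 0.5706 -0.3329  0.0401] zt 0.0464 top [ 0.5713 -0.2923  0.0414]
salt 0.73 [292. 177.] 169 med [0.7268 0.0213 0.0544] zt 0.0624 top [0.7316 0.0226 0.0592]
pepper 0.6 [289. 176.] 181 med [0.727  0.0223 0.0537] zt 0.0622 top [0.7319 0.0227 0.0591]
pepper 0.52 [269. 167.] 161 med [0.7495 0.0657 0.0548] zt 0.0617 top [0.7538 0.0671 0.0588]
pepper 0.44 [365. 276.] 2007 med [ 0.5075 -0.1486  0.0525] zt 0.0564 top [ 0.5075 -0.1485  0.0525]
muffin0 0.77 [276. 250.] 316 med [0.5611 0.0462 0.0526] zt 0.0586 top [0.5609 0.0474 0.0533]
   circ [0.5616 0.0463 0.0216]
muffin0 0.58 [282. 213.] 326 med [0.6441 0.0376 0.0523] zt 0.0589 top [0.6448 0.0374 0.0534]
   circ [0.6455 0.0376 0.0221]
muffin0 0.58 [239. 245.] 322 med [0.5708 0.1299 0.0529] zt 0.0587 top [0.5708 0.1311 0.0536]
   circ [0.5712 0.1312 0.0218]
plate_red 0.91 [365. 223.] 2086 med [ 0.6267 -0.1443  0.0526] zt 0.0568 top [ 0.6266 -0.1439  0.0527]
   circ [ 0.6268 -0.1442  0.0572]
plate_red 0.62 [415. 227.] 
[... 2657 characters left out ...]
 med [ 0.6351 -0.2608  0.0514] zt 0.0537 top [ 0.6342 -0.2608  0.0512]
   circ [ 0.6333 -0.2602  0.0587]
cover_red 0.67 [380. 205.] 1474 med [0.4665 0.1451 0.0524] zt 0.0913 top [0.4504 0.151  0.091 ]
cover_blue 0.86 [330. 208.] 1443 med [0.4715 0.0401 0.0538] zt 0.0916 top [0.454  0.0434 0.0912]
cover_yellow 0.67 [485. 255.] 1697 med [0.6371 0.3001 0.0542] zt 0.0897 top [0.6242 0.3078 0.09  ]
cover_yellow 0.43 [369. 276.] 4892 med [0.6268 0.0839 0.0212] zt 0.0238 top [0.6215 0.0821 0.0213]
cover_green 0.59 [179. 301.] 3131 med [ 0.6347 -0.2613  0.0513] zt 0.0537 top [ 0.6341 -0.261   0.0512]
dial_grip 0.94 [109. 281.] 588 med [ 0.5814 -0.3693  0.0566] zt 0.0852 top [ 0.5775 -0.3727  0.0825]
```

```bash
cat >> h.py <<'E'
np.set_printoptions(precision=4,suppress=True)
def Rt(st=None):
    st=st or env.get_state(); q=st["orientation"]; return R.from_quat([q[1],q[2],q[3],q[0]]).as_matrix()
def go(xyz,jaw=None,st=None):
    """print shift in tool axes (and rotation vector) to reach TCP xyz, tool pointing down, jaw axis at world angle jaw (rad, mod pi)"""
    st=st or env.get_state(); M=Rt(st)
    rv=np.zeros(3)
    a=np.arctan2(M[1,2],M[0,2])
    if jaw is not None: a=a+((jaw-a+np.pi/2)%np.pi-np.pi/2)
    x=np.array([0,0,-1.]);z=np.array([np.cos(a),np.sin(a),0]);N=np.c_[x,np.cross(z,x),z]
    rv=R.from_matrix(M.T@N).as_rotvec()
    print("tcp",st["tcp_pos"],"gap",round(st["finger_gap"],4),"jawang",np.arctan2(M[1,2],M[0,2]).round(3),"j",st["joint_pos"].round(2),"| turn",rv.round(4),"shift",(M.T@(np.array(xyz)-st["tcp_pos"])).round(4))
E
python3 - <<'E'
from h import *
st=env.get_state();print(Rt()); go([0.5712,.1312,.2])
p,d,KW=look("top")
m=np.ones((480,640),bool)
P=cloud("top",d,m,KW)
for lo,hi in((.1,.4),):
    k=(P[:,2]>lo)&(P[:,2]<hi)&(P[:,0]>.2)
    Q=P[k]; H={}
    for q in Q: 
        key=(round(q[0]/.04),round(q[1]/.04)); H[key]=max(H.get(key,0),q[2])
    print([(round(a*.04,2),round(b*.04,2),round(float(z),2)) for (a,b),z in sorted(H.items())])
E
```

```text
[[ 0.     -0.9721  0.2346]
 [ 0.0001  0.2346  0.9721]
 [-1.     -0.      0.0001]]
tcp [0.1349 0.559  0.2182] gap 0.0853 jawang 1.334 j [1.19 0.31 0.05 1.3  0.   1.43] | turn [-0.      0.0001  0.    ] shift [ 0.0182 -0.5245 -0.3135]
[(0.44, 0.04, 0.1), (0.44, 0.16, 0.1), (0.48, 0.04, 0.1), (0.48, 0.32, 0.1), (0.56, -0.72, 0.13), (0.56, -0.6, 0.19), (0.56, -0.56, 0.18), (0.6, -0.72, 0.17), (0.6, -0.68, 0.16), (0.6, -0.64, 0.19), (0.6, -0.6, 0.19), (0.6, -0.56, 0.19), (0.6, 0.32, 0.1), (0.64, -0.72, 0.17), (0.64, -0.68, 0.16), (0.64, -0.64, 0.19), (0.64, -0.6, 0.19), (0.64, -0.56, 0.19), (0.64, 0.28, 0.1), (0.64, 0.32, 0.1), (0.68, -0.72, 0.14), (0.76, -0.44, 0.2), (0.76, -0.4, 0.2), (0.76, -0.2, 0.1), (0.76, -0.16, 0.11), (0.76, 0.48, 0.1), (0.76, 0.52, 0.11), (0.8, -0.44, 0.21), (0.8, -0.4, 0.21), (0.8, -0.36, 0.1), (0.8, -0.2, 0.18), (0.8, -0.16, 0.19), (0.8, -0.12, 0.11), (0.8, 0.44, 0.1), (0.8, 0.48, 0.1), (0.8, 0.52, 0.1), (0.8, 0.56, 0.1), (0.84, -0.6, 0.15), (0.84, -0.56, 0.23), (0.84, -0.52, 0.23), (0.84, -0.44, 0.2), (0.84, -0.4, 0.21), (0.84, -0.2, 0.18), (0.84, -0.16, 0.18), (0.84, -0.12, 0.15), (0.84, -0.08, 0.16), (0.84, -0.04, 0.15), (0.84, 0.48, 0.11), (0.84, 0.52, 0.1), (0.88, -0.6, 0.15), (0.88, -0.56, 0.24), (0.88, -0.52, 0.23), (0.88, -0.12, 0.15), (0.88, -0.08, 0.15), (0.88, -0.04, 0.15), (0.88, 0.48, 0.1)]
```

Run:
```python
from h import *
go([0.572,.132,.2],np.pi/2)
```

```text
tcp [0.1349 0.559  0.2182] gap 0.0855 jawang 1.334 j [ 1.19  0.31  0.05  1.3  -0.    1.43] | turn [-0.2368  0.0001  0.0001] shift [ 0.0182 -0.525  -0.3125]
```

step_arm(
  moves=[
    [[-0.237,0,0,0.018,-0.525,-0.3125,0.75],[-0.237,0,0,0.018,-0.525,-0.3125,0.75],[-0.237,0,0,0.018,-0.525,-0.3125,0.75],[-0.237,0,0,0.018,-0.525,-0.3125,0.75],[-0.237,0,0,0.018,-0.525,-0.3125,0.75],[-0.237,0,0,0.018,-0.525,-0.3125,0.75],[-0.237,0,0,0.018,-0.525,-0.3125,0.75],[-0.237,0,0,0.018,-0.525,-0.3125,0.75],[-0.237,0,0,0.018,-0.525,-0.3125,0.75],[-0.237,0,0,0.018,-0.525,-0.3125,0.75],[-0.237,0,0,0.018,-0.525,-0.3125,0.75],[-0.237,0,0,0.018,-0.525,-0.3125,0.75]],
  ],
)

```text
clock: 2.9
tcp_pos: [0.5631, 0.1402, 0.2007]
orientation: [0.5, -0.5, 0.5, 0.5]
wrist_force: [0.1, 0.6, -0.5]
finger_gap: 0.0644
```

Run:
```python
from h import *
go([0.572,.132,.2],np.pi/2)
p,d,KW=look("wrist","w1")
for s in env.silhouettes("wrist","muffin0")[:5]:
    P=cloud("wrist",d,s["mask"],KW)
    print(s["confidence"],s["uv"],np.median(P,0),np.percentile(P[:,2],98),circ(s["mask"],.045,KW))
```

```text
tcp [0.5631 0.1402 0.2007] gap 0.0644 jawang 1.571 j [0.11 0.33 0.02 1.27 0.   0.11] | turn [-0.0001  0.0003  0.0005] shift [ 0.0007 -0.0089 -0.0082]
0.93 [320.8, 223.4] [0.5647 0.1327 0.0524] 0.056716742098996915 [0.567  0.1325 0.0223]
0.85 [307.2, 309.4] [0.6447 0.1233 0.0517] 0.05653679557406139 [0.649  0.1228 0.0235]
0.81 [221.5, 216.7] [0.5556 0.0517 0.052 ] 0.056801286203191505 [0.5576 0.0496 0.0235]
0.68 [215.3, 287.2] [0.6277 0.0365 0.0487] 0.056552733555433846 [0.6317 0.0378 0.0192]
```

View pics/w1.png

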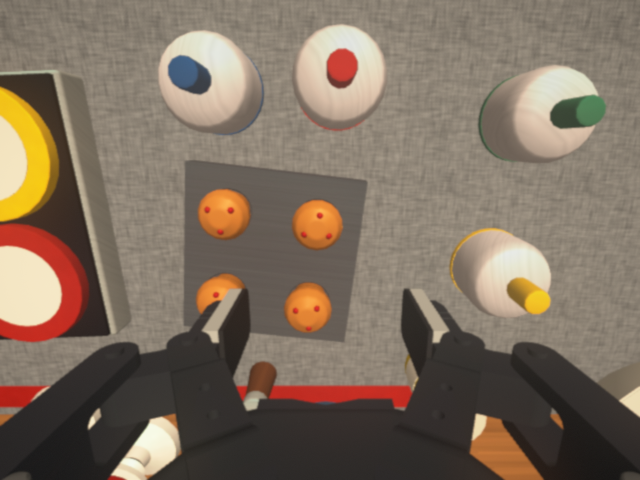

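The wrist view shows the first muffin near pixel (318,223). I go down on it.

step_arm(
  moves=[
    [[0,0,0,0.05,-0.007,-0.008,0.8],[0,0,0,0.1,-0.007,-0.008,0.8],[0,0,0,0.14,-0.007,-0.008,0.8],[0,0,0,0.166,-0.007,-0.008,0.8],[0,0,0,0.166,-0.007,-0.008,0.8],[0,0,0,0.166,-0.007,-0.008,0.8],[0,0,0,0.166,-0.007,-0.008,0],[0,0,0,0.166,-0.007,-0.008,0],[0,0,0,0.166,-0.007,-0.008,0],[0,0,0,0.166,-0.007,-0.008,0],[0,0,0,0.166,-0.007,-0.008,0],[0,0,0,0.166,-0.007,-0.008,0]],
  ],
  force=30,
)

```text
clock: 4.2
tcp_pos: [0.5747, 0.1295, 0.0358]
orientation: [0.503, -0.5, 0.5, 0.497]
wrist_force: [-0.1, 0.6, 5.9]
finger_gap: 0.0282
```

Run:
```python
from h import *
st=env.get_state(); print(st["tcp_pos"],st["finger_gap"],st["wrist_force"],st["qvel"])
look("wrist","w2");look("scene","s2")
```

```text
[0.5747 0.1295 0.0358] 0.028173304883759544 [-0.0798  0.6317  5.8625] [ 0.0017 -0.0011  0.0001 -0.0012 -0.001  -0.0007]
```

View pics/w2.png

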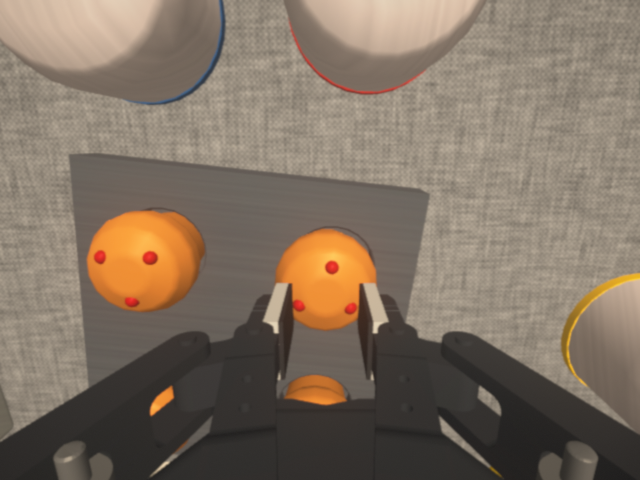

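Run:
```python
from h import *
p,d,KW=look("wrist")
M=Rt();t=env.get_state()["tcp_pos"]
K,W=KW
for (u,v) in [(283,290),(280,300),(275,320),(270,340),(365,288),(370,300),(378,340),(290,300),(285,360),(328,240),(328,270),(328,300),(328,320),(330,335),(330,410),(150,260)]:
    z=d[v,u]; c=np.array([(u-K[0,2])/K[0,0]*z,(v-K[1,2])/K[1,1]*z,z,1])
    w=(W@c)[:3]; print(u,v,round(float(z),4),"world",w,"tool",M.T@(w-t))
cv2.imwrite("pics/w2z.png",cv2.resize(p[200:420,220:440,::-1],None,fx=3,fy=2.7))
p,d,KW=look("top","t2")
cv2.imwrite("pics/t2z.png",cv2.resize(p[150:330,180:360,::-1],None,fx=3,fy=3))
```

```text
283 290 0.1409 world [0.5633 0.1125 0.0608] tool [-0.025   0.0112 -0.0171]
280 300 0.1319 world [0.5632 0.1125 0.0702] tool [-0.0344  0.0112 -0.0171]
275 320 0.117 world [0.5632 0.1127 0.0856] tool [-0.0498  0.0112 -0.0169]
270 340 0.1033 world [0.5621 0.1132 0.0995] tool [-0.0637  0.0122 -0.0164]
365 288 0.1425 world [0.5634 0.1452 0.0591] tool [-0.0233  0.0113  0.0156]
370 300 0.1322 world [0.5636 0.146  0.0698] tool [-0.034   0.011   0.0164]
378 340 0.1031 world [0.5622 0.1447 0.0997] tool [-0.0639  0.0123  0.015 ]
290 300 0.1398 world [0.5667 0.1154 0.0629] tool [-0.0271  0.0078 -0.0142]
285 360 0.1217 world [0.5786 0.1154 0.0851] tool [-0.0492 -0.0043 -0.0141]
328 240 0.1512 world [0.5471 0.1305 0.0455] tool [-0.0098  0.0276  0.0008]
328 270 0.1437 world [0.5568 0.1304 0.056 ] tool [-0.0202  0.0178  0.0008]
328 300 0.1463 world [0.5696 0.1304 0.0569] tool [-0.0211  0.005   0.0008]
328 320 0.1517 world [0.5802 0.1303 0.0543] tool [-0.0184 -0.0055  0.0009]
330 335 0.1899 world [0.6065 0.1315 0.022 ] tool [ 0.014  -0.0317  0.0022]
330 410 0.0786 world [0.5637 0.1304 0.1257] tool [-0.0899  0.0105  0.0008]
150 260 0.1428 world [0.5521 0.0588 0.0558] tool [-0.0201  0.022  -0.0708]
```

View pics/w2z.png

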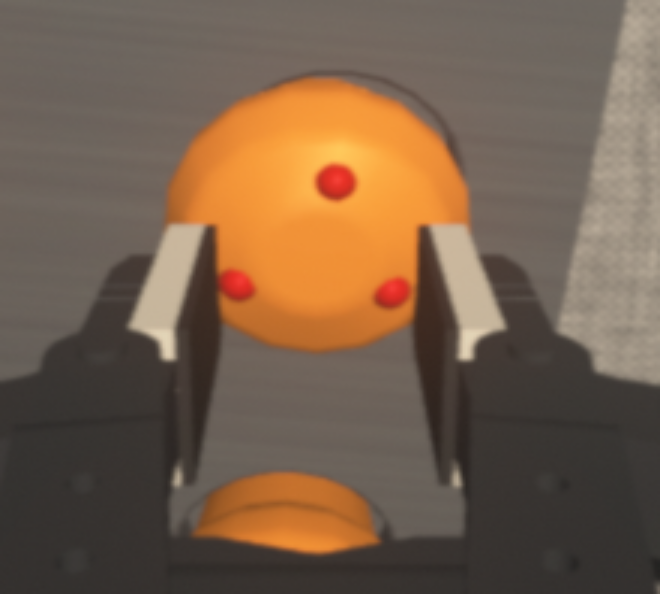

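View pics/s2.png

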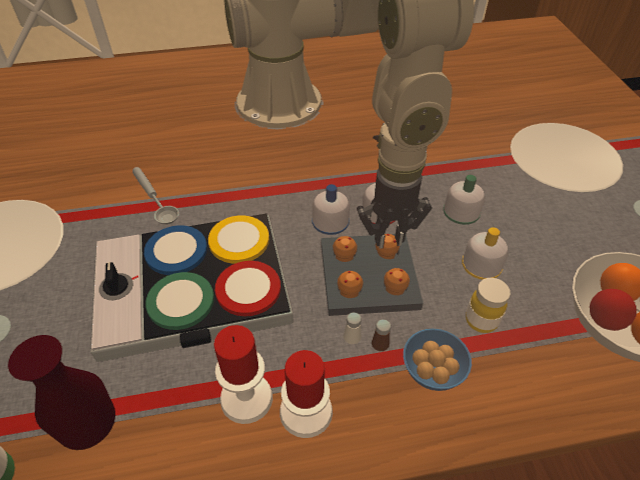

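Run:
```python
from h import *
print(env.nose_length, env.get_state()["finger_gap"])
p,d,KW=look("wrist")
M=Rt();t=env.get_state()["tcp_pos"];K,W=KW
for u in (276,280,283,286,290,366,370):
  for v in (274,278,281,284,287,290,294):
    z=d[v,u]; c=np.array([(u-K[0,2])/K[0,0]*z,(v-K[1,2])/K[1,1]*z,z,1])
    w=(W@c)[:3]; print(u,v,"tool",(M.T@(w-t)*1000).round(1),p[v,u],end=" ; ")
  print()
```

```text
0.011 0.028342939306976907
276 274 tool [ -5.7  10.7 -22.5] [159  96  51] ; 276 278 tool [ -6.8   9.2 -22.4] [158  94  49] ; 276 281 tool [ -7.9   8.2 -22.3] [156  93  46] ; 276 284 tool [-18.4  11.1 -20.8] [184 157 130] ; 276 287 tool [-22.3  11.4 -20.2] [200 181 156] ; 276 290 tool [-24.3  10.9 -20. ] [200 182 156] ; 276 294 tool [-29.2  11.4 -19.3] [200 182 156] ; 
280 274 tool [-11.8  13.  -19.9] [188 108  47] ; 280 278 tool [-13.   11.6 -19.8] [185 106  46] ; 280 281 tool [-12.5  10.  -19.9] [181 105  46] ; 280 284 tool [-19.   11.3 -19. ] [198 179 152] ; 280 287 tool [-22.6  11.5 -18.6] [201 183 157] ; 280 290 tool [-25.6  11.5 -18.2] [201 183 157] ; 280 294 tool [-28.9  11.2 -17.8] [201 182 156] ; 
283 274 tool [-12.9  13.4 -18.4] [205 117  48] ; 283 278 tool [-13.8  11.9 -18.4] [215 122  49] ; 283 281 tool [-14.7  10.9 -18.3] [217 125  52] ; 283 284 tool [-18.8  11.2 -17.8] [200 179 152] ; 283 287 tool [-23.2  11.7 -17.3] [202 183 157] ; 283 290 tool [-25.6  11.5 -17. ] [201 182 156] ; 283 294 tool [-28.9  11.3 -16.6] [198 180 154] ; 
286 274 tool [-14.6  14.1 -16.9] [227 132
[... 618 characters left out ...]
[72 49 38] ; 
366 274 tool [-14.5  14.   16.9] [238 142  56] ; 366 278 tool [-15.5  12.6  16.8] [240 146  56] ; 366 281 tool [-15.   11.   16.9] [241 146  58] ; 366 284 tool [-20.1  11.8  16.4] [204 180 153] ; 366 287 tool [-23.1  11.7  16. ] [203 183 157] ; 366 290 tool [-26.   11.7  15.7] [197 177 152] ; 366 294 tool [-28.9  11.3  15.4] [165 147 126] ; 
370 274 tool [-12.   13.1  18.9] [226 131  53] ; 370 278 tool [-12.9  11.6  18.9] [224 130  52] ; 370 281 tool [-14.1  10.7  18.8] [223 129  53] ; 370 284 tool [-19.1  11.4  18.1] [201 179 152] ; 370 287 tool [-22.4  11.4  17.7] [203 183 157] ; 370 290 tool [-23.7  10.7  17.6] [203 183 157] ; 370 294 tool [-28.1  10.9  17.1] [202 183 157] ;
```

The fingers closed on the muffin's top rather than its sides. The tips read 18 mm behind the TCP. I lift and check the finger geometry open and shut.

step_arm(
  moves=[
    [[0,0,0,0,0,0,0.8],[0,0,0,0,0,0,0.8],[0,0,0,-0.05,0,0,0.8],[0,0,0,-0.08,0.005,0,0.8],[0,0,0,-0.08,0.005,0,0.8]],
  ],
)

```text
clock: 4.95
tcp_pos: [0.5721, 0.1299, 0.1208]
orientation: [0.505, -0.502, 0.498, 0.495]
wrist_force: [1.3, -0.1, 0.3]
finger_gap: 0.0679
```

Run:
```python
from h import *
st=env.get_state();print(st["tcp_pos"],st["finger_gap"],st["wrist_force"])
p,d,KW=look("wrist","w3")
look("scene","s3")
for s in env.silhouettes("wrist","muffin0")[:5]:
    P=cloud("wrist",d,s["mask"],KW)
    print(s["confidence"],s["uv"],np.median(P,0),np.percentile(P[:,2],98),circ(s["mask"],.045,KW))
P=cloud("wrist",d,np.ones_like(d,bool),KW); T=(P-st["tcp_pos"])@Rt(st)
k=(abs(T[:,1])<.013)&(T[:,0]<.03)&(T[:,0]>-.1)
T=T[k]
for a in range(-100,30,6):
    q=T[(T[:,0]*1000>=a)&(T[:,0]*1000<a+6)]
    if len(q): print(a,len(q),(q.min(0)*1000).round(1),(q.max(0)*1000).round(1))
```

```text
[0.5721 0.1299 0.1208] 0.06794102572792492 [ 1.2582 -0.0987  0.2873]
0.91 [324.9, 236.2] [0.564  0.1295 0.0524] 0.05666885980294894 [0.5669 0.1296 0.0227]
0.73 [184.9, 314.5] [0.6252 0.0297 0.0459] 0.05289548423808361 [0.6484 0.0537 0.0363]
0.64 [205.1, 224.0] [0.5546 0.0528 0.0522] 0.05669655605009184 [0.5572 0.0501 0.0233]
0.56 [315.5, 342.7] [0.6434 0.1231 0.0514] 0.05650540734800581 [0.6487 0.1228 0.0245]
-100 8032 [-100.    -3.8  -67.9] [-94.   13.   65.1]
-94 7392 [-94.  -10.8 -68.2] [-88.   13.   67.7]
-88 4816 [-88.  -12.6 -68.3] [-82.   13.   67.3]
-82 6026 [-82.  -13.  -67.8] [-76.   13.   66.9]
-76 7938 [-76.  -12.6 -66.8] [-70.   13.   66.6]
-70 2045 [-70.  -12.3 -66.3] [-64.   13.   65.8]
-64 666 [-64.    2.5 -58. ] [-58.   13.   57.4]
-58 1172 [-58.   -6.4 -41.2] [-52.   12.2  40.8]
-52 1154 [-52.  -11.2 -48.3] [-46.   12.1  47.9]
-46 1056 [-46.  -11.2 -48.5] [-40.   12.   47.6]
-40 907 [-40.  -11.4 -48.3] [-34.  12.  48.]
-34 806 [-34.  -11.1 -48.2] [-28.   12.1  47.4]
-28 499 [-28.  -11.1 -45.9] [-22.   11.9  45.7]
-22 82 [-22.   -9.5 -34.7] [-19.1   9.   34.3]
```

View pics/w3.png

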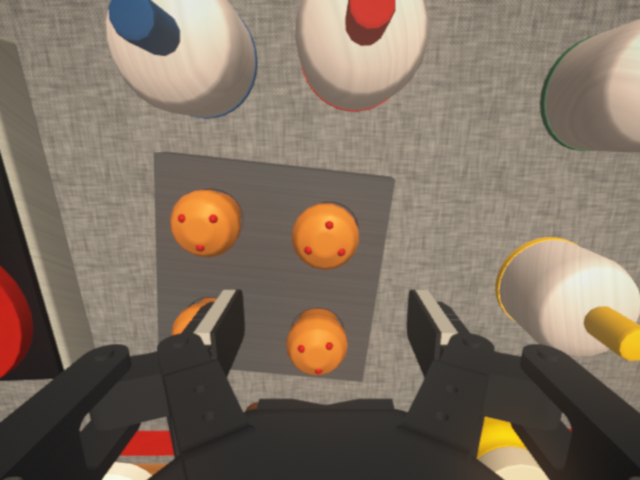

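Run:
```python
from h import *
go([0.567,.1297,.02],np.pi/2)
```

```text
tcp [0.569  0.1295 0.1155] gap 0.0683 jawang 1.564 j [ 0.09  0.37 -0.12  1.07 -0.    0.09] | turn [-0.0063 -0.0006  0.0052] shift [0.0955 0.0025 0.0002]
```

step_arm(
  moves=[
    [[-0.0063,0,0.005,0.04,0.0025,0,0.8],[-0.0063,0,0.005,0.07,0.0025,0,0.8],[-0.0063,0,0.005,0.09,0.0025,0,0.8],[-0.0063,0,0.005,0.1,0.0025,0,0.8],[-0.0063,0,0.005,0.1,0.0025,0,0.8],[-0.0063,0,0.005,0.1,0.0025,0,0.8]],
  ],
)

```text
clock: 5.7
tcp_pos: [0.5671, 0.1295, 0.0155]
orientation: [0.5, -0.5, 0.5, 0.5]
wrist_force: [0.1, 0.4, 0.8]
finger_gap: 0.0681
```

Run:
```python
from h import *
st=env.get_state();print(st["tcp_pos"],st["finger_gap"],st["wrist_force"])
p,d,KW=look("wrist","w4");look("scene","s4")
P=cloud("wrist",d,np.ones_like(d,bool),KW); T=(P-st["tcp_pos"])@Rt(st)
k=(abs(T[:,1])<.013)&(T[:,0]<.01)&(T[:,0]>-.04)&(abs(T[:,2])>.03)&(abs(T[:,2])<.05)
print(np.percentile(T[k,0],[50,95,99,100]))
```

```text
[0.5671 0.1295 0.0155] 0.06811527877915396 [0.1486 0.3595 0.8301]
[-0.0072 -0.0056 -0.0052 -0.0043]
```

View pics/w4.png

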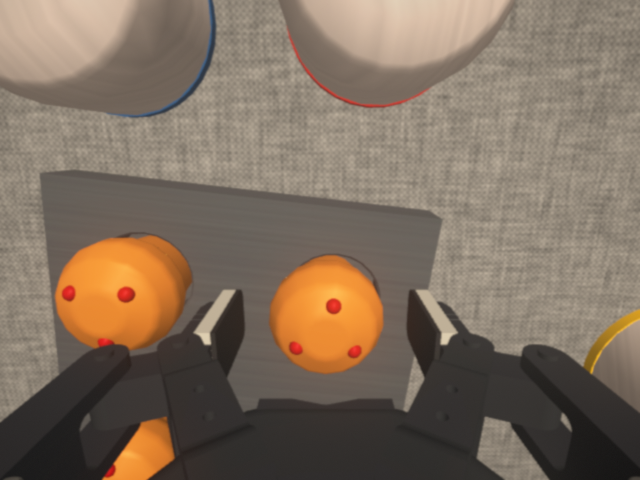

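View pics/s4.png

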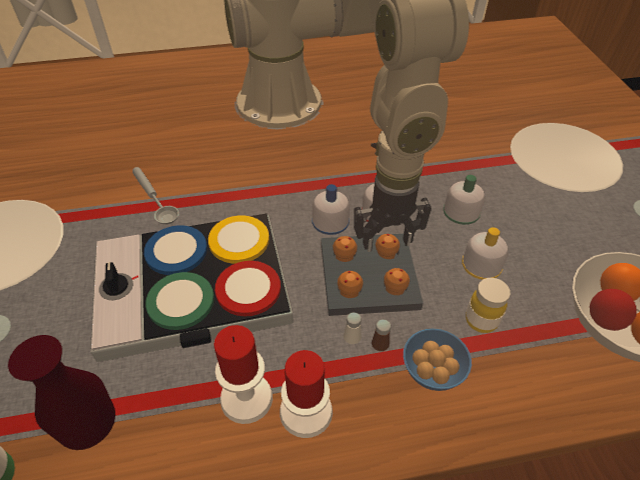

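step_arm(
  moves=[
    [[0,0,0,0.009,0,0,0.8],[0,0,0,0.009,0,0,0.8],[0,0,0,0.009,0,0,0],[0,0,0,0.009,0,0,0],[0,0,0,0.009,0,0,0],[0,0,0,0.009,0,0,0],[0,0,0,0.009,0,0,0]],
  ],
  force=30,
)

```text
clock: 6.5
tcp_pos: [0.5684, 0.1296, 0.0079]
orientation: [-0.501, 0.501, -0.499, -0.499]
wrist_force: [-0.3, 0.5, 2.5]
finger_gap: 0.0451
```

Run:
```python
from h import *
st=env.get_state();print(st["tcp_pos"],st["finger_gap"],st["wrist_force"])
p,d,KW=look("wrist","w5")
```

```text
[0.5684 0.1296 0.0079] 0.045085901585911324 [-0.2661  0.5225  2.5065]
```

View pics/w5.png

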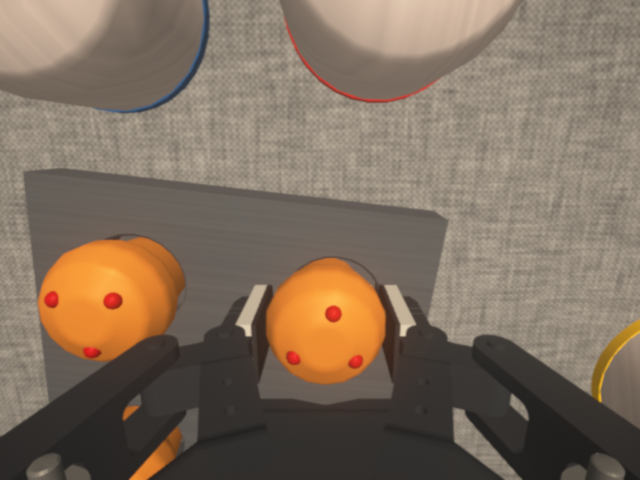

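step_arm(
  moves=[
    [[0,0,0,-0.04,0,0,0],[0,0,0,-0.08,0,0,0],[0,0,0,-0.12,-0.01,-0.03,0],[0,0,0,-0.16,-0.03,-0.07,0],[0,0,0,-0.16,-0.03,-0.11,0],[0,0,0,-0.16,-0.03,-0.15,0],[0,0,0,-0.16,-0.03,-0.19,0],[0,0,0,-0.16,-0.03,-0.22,0],[0,0,0,-0.16,-0.03,-0.24,0],[0,0,0,-0.16,-0.03,-0.24,0],[0,0,0,-0.16,-0.03,-0.24,0]],
  ],
)

```text
clock: 7.65
tcp_pos: [0.5975, -0.1104, 0.1675]
orientation: [0.501, -0.5, 0.5, 0.499]
wrist_force: [0.1, 0.7, -0.9]
finger_gap: 0.0448
```

```bash
cat > plates.py <<'E'
from h import *
# white middle (79 dia) & plate outer, by wrist camera
st=env.get_state();print(st["tcp_pos"],st["finger_gap"],st["wrist_force"])
import sys
p,d,KW=look("wrist",sys.argv[1])
for t in ["plate_red","plate_blue","plate_yellow","plate_green"]:
    for s in env.silhouettes("wrist",t)[:2]:
        if s["confidence"]<.4: continue
        m=s["mask"]; P=cloud("wrist",d,m,KW)
        print(t,round(s["confidence"],2),np.round(s["uv"]),m.sum(),np.median(P,0),"circ",circ(m,.052,KW))
E
python3 plates.py w6
```

```text
[ 0.5975 -0.1104  0.1675] 0.044823690271952356 [ 0.0687  0.7331 -0.8796]
plate_red 0.89 [274. 240.] 10430 [ 0.6044 -0.1506  0.052 ] circ [ 0.6122 -0.1467  0.0493]
plate_blue 0.94 [108. 109.] 21879 [ 0.506  -0.266   0.0521] circ [ 0.5093 -0.266   0.058 ]
plate_blue 0.7 [525. 180.] 3099 [0.5565 0.0401 0.0517] circ [0.557  0.0402 0.0231]
plate_yellow 0.9 [275. 101.] 21425 [ 0.5008 -0.1487  0.0521] circ [ 0.5044 -0.1486  0.0569]
plate_green 0.92 [139. 264.] 15537 [ 0.6237 -0.2606  0.0521] circ [ 0.627  -0.2607  0.0582]
```

View pics/w6.png

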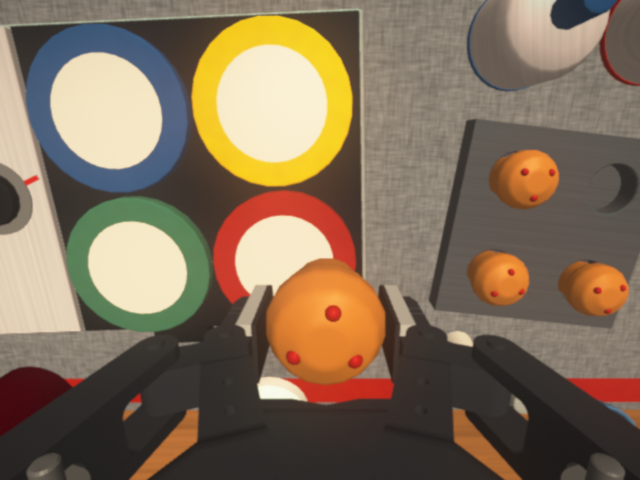

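```bash
cat >> h.py <<'E'
def white(cam,p,KW,m,z=.052):
    """centre of white middle within filled plate mask"""
    mm=np.zeros(m.shape,np.uint8); cs,_=cv2.findContours(m.astype(np.uint8),0,1)
    c=max(cs,key=cv2.contourArea); cv2.drawContours(mm,[cv2.convexHull(c)],-1,1,-1)
    hsv=cv2.cvtColor(p,cv2.COLOR_RGB2HSV)
    w=(mm>0)&(hsv[...,1]<80)&(hsv[...,2]>120)
    w=cv2.morphologyEx(w.astype(np.uint8),cv2.MORPH_OPEN,np.ones((3,3)))
    return circ(w>0,z,KW)
E
cat > whites.py <<'E'
from h import *
import sys
for cam in sys.argv[1:]:
    p,d,KW=look(cam)
    for t in ["plate_red","plate_blue","plate_yellow","plate_green"]:
        for s in env.silhouettes(cam,t)[:1]:
            print(cam,t,round(s["confidence"],2),np.round(s["uv"]),"white",white(cam,p,KW,s["mask"]),"outer",circ(s["mask"],.052,KW))
E
python3 whites.py wrist top scene
```

```text
wrist plate_red 0.57 [273. 239.] white [ 0.6181 -0.1474  0.0341] outer [ 0.6125 -0.147   0.0488]
wrist plate_blue 0.75 [109. 106.] white [ 0.5092 -0.2685  0.0403] outer [ 0.5094 -0.2661  0.058 ]
wrist plate_yellow 0.75 [274. 101.] white [ 0.5043 -0.1491  0.0388] outer [ 0.5044 -0.1486  0.0568]
wrist plate_green 0.79 [137. 264.] white [ 0.6286 -0.2633  0.0408] outer [ 0.6268 -0.2605  0.0579]
top plate_blue 0.7 [416. 279.] white [ 0.512  -0.268   0.0387] outer [ 0.5114 -0.2706  0.0543]
top plate_yellow 0.61 [278. 301.] white [0.4492 0.0453 0.0331] outer [0.4528 0.0419 0.0375]
top plate_green 0.65 [430. 230.] white [ 0.6246 -0.2779  0.0258] outer [ 0.6215 -0.2832  0.0387]
scene plate_red 0.83 [249. 288.] white [ 0.6241 -0.1432  0.0375] outer [ 0.6285 -0.1424  0.0581]
scene plate_yellow 0.93 [236. 244.] white [ 0.5067 -0.1502  0.0355] outer [ 0.5123 -0.15    0.0572]
scene plate_green 0.92 [181. 301.] white [ 0.6287 -0.262   0.0392] outer [ 0.6332 -0.2604  0.0587]
```

step_arm(
  moves=[
    [[0,0,0,0,-0.0285,-0.0335,0],[0,0,0,0.04,-0.0285,-0.0335,0],[0,0,0,0.07,-0.0285,-0.0335,0],[0,0,0,0.095,-0.0285,-0.0335,0],[0,0,0,0.107,-0.0285,-0.0335,0],[0,0,0,0.1105,-0.0285,-0.0335,0],[0,0,0,0.1105,-0.0285,-0.0335,0],[0,0,0,0.1105,-0.0285,-0.0335,0.4],[0,0,0,0.1105,-0.0285,-0.0335,0.8],[0,0,0,0.1105,-0.0285,-0.0335,0.8],[0,0,0,0.1105,-0.0285,-0.0335,0.8]],
  ],
)

```text
clock: 9.75
tcp_pos: [0.6272, -0.1441, 0.0585]
orientation: [-0.501, 0.501, -0.499, -0.499]
wrist_force: [-0.5, 0.2, 0.3]
finger_gap: 0.0684
```

step_arm(
  moves=[
    [[0,0,0,-0.04,0,0,0.8],[0,0,0,-0.08,0,0,0.8],[0,0,0,-0.12,0,0,0.8],[0,0,0,-0.14,0.03,0.02,0.8],[0,0,0,-0.14,0.06,0.06,0.8],[0,0,0,-0.14,0.06,0.1,0.8],[0,0,0,-0.14,0.06,0.13,0.8],[0,0,0,-0.14,0.06,0.16,0.8],[0,0,0,-0.14,0.06,0.19,0.8],[0,0,0,-0.14,0.06,0.19,0.8],[0,0,0,-0.14,0.06,0.19,0.8]],
  ],
)

```text
clock: 10.85
tcp_pos: [0.5667, 0.0465, 0.1984]
orientation: [-0.5, 0.502, -0.499, -0.499]
wrist_force: [0.6, -0.2, 0.0]
finger_gap: 0.0685
```

```bash
cat > muf.py <<'E'
from h import *
import sys
st=env.get_state();print(st["tcp_pos"],st["finger_gap"],st["wrist_force"])
p,d,KW=look("wrist",sys.argv[1])
for s in env.silhouettes("wrist","muffin0")[:5]:
    P=cloud("wrist",d,s["mask"],KW); c=circ(s["mask"],.045 if np.median(P[:,2])<.07 else .093,KW)
    print(round(s["confidence"],2),np.round(s["uv"]),np.median(P,0),np.percentile(P[:,2],98).round(4),c)
E
python3 muf.py w7
```

```text
[0.5667 0.0465 0.1984] 0.06850151235586377 [ 0.5513 -0.1794  0.0153]
0.91 [328. 212.] [0.5559 0.0482 0.0523] 0.0567 [0.5577 0.048  0.0227]
0.75 [396. 304.] [0.6437 0.1129 0.0501] 0.0565 [0.6456 0.1158 0.0204]
0.62 [100. 300.] [ 0.6218 -0.135   0.0977] 0.1046 [ 0.6241 -0.1377  0.0274]
0.56 [314. 297.] [0.6358 0.0385 0.0518] 0.0566 [0.6397 0.0383 0.0237]
```

View pics/w7.png

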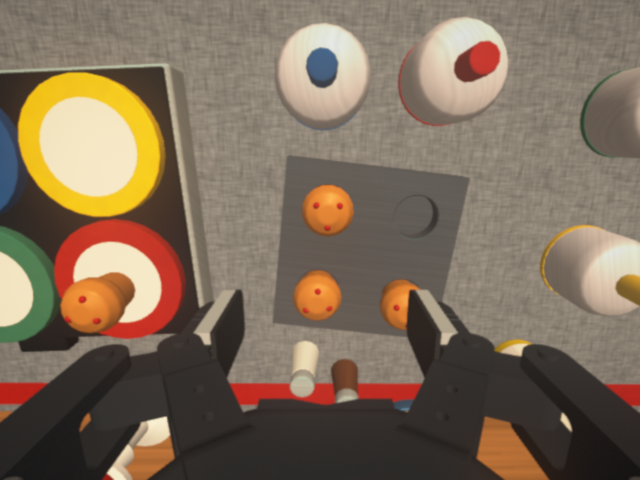

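step_arm(
  moves=[
    [[0,0,0,0.05,0.0077,0.001,0.8],[0,0,0,0.1,0.0077,0.001,0.8],[0,0,0,0.15,0.0077,0.001,0.8],[0,0,0,0.18,0.0077,0.001,0.8],[0,0,0,0.191,0.0077,0.001,0.8],[0,0,0,0.191,0.0077,0.001,0.8],[0,0,0,0.191,0.0077,0.001,0],[0,0,0,0.191,0.0077,0.001,0],[0,0,0,0.191,0.0077,0.001,0],[0,0,0,0.191,0.0077,0.001,0],[0,0,0,0.191,0.0077,0.001,0]],
  ],
)

```text
clock: 12.05
tcp_pos: [0.5622, 0.0458, 0.0096]
orientation: [-0.502, 0.503, -0.498, -0.497]
wrist_force: [-0.4, -0.6, 7.2]
finger_gap: 0.0452
```

step_arm(
  moves=[
    [[0,0,0,-0.04,0,0,0],[0,0,0,-0.08,0,0,0],[0,0,0,-0.12,0.01,-0.03,0],[0,0,0,-0.15,0.03,-0.07,0],[0,0,0,-0.15,0.05,-0.11,0],[0,0,0,-0.15,0.055,-0.15,0],[0,0,0,-0.15,0.055,-0.18,0],[0,0,0,-0.15,0.055,-0.195,0],[0,0,0,-0.15,0.055,-0.195,0],[0,0,0,-0.15,0.055,-0.195,0]],
  ],
)

```text
clock: 13.05
tcp_pos: [0.5055, -0.1483, 0.1595]
orientation: [-0.502, 0.502, -0.498, -0.497]
wrist_force: [0.5, -0.5, -0.4]
finger_gap: 0.0446
```

```bash
python3 plates.py w8
python3 - <<'E'
from h import *
go([.5065,-.149,.058],np.pi/2)
E
```

```text
[ 0.5055 -0.1483  0.1595] 0.04464837632585 [ 0.466  -0.5305 -0.4195]
plate_red 0.57 [305. 375.] 2994 [ 0.6323 -0.1647  0.052 ] circ [ 0.6335 -0.184   0.0206]
plate_blue 0.57 [172. 234.] 17414 [ 0.5046 -0.2663  0.0521] circ [ 0.508  -0.2664  0.0577]
plate_yellow 0.73 [326. 216.] 13640 [ 0.4915 -0.149   0.052 ] circ [ 0.5008 -0.1492  0.0547]
plate_green 0.81 [190. 329.] 2520 [ 0.5836 -0.2669  0.0518] circ [ 0.5817 -0.2683  0.0235]
tcp [ 0.5057 -0.1477  0.1594] gap 0.0448 jawang 1.572 j [-0.44  0.24 -0.2   1.12  0.   -0.44] | turn [ 0.0012 -0.0018  0.0091] shift [ 0.1014  0.0001 -0.0011]
```

View pics/w8.png

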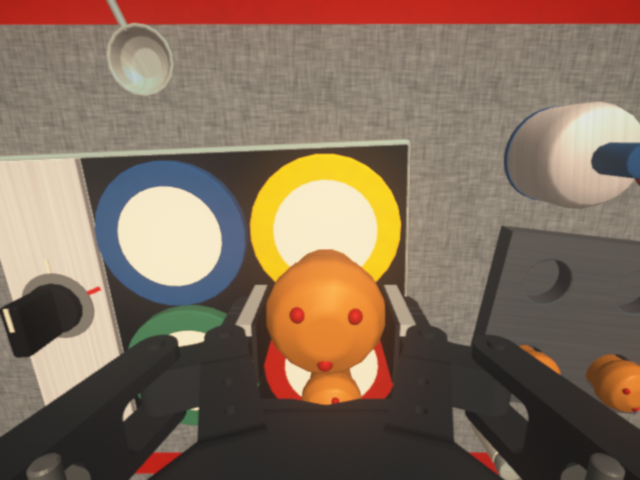

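step_arm(
  moves=[
    [[0,0,0.009,0.04,0,-0.001,0],[0,0,0.009,0.07,0,-0.001,0],[0,0,0.009,0.095,0,-0.001,0],[0,0,0.009,0.102,0,-0.001,0],[0,0,0.009,0.102,0,-0.001,0],[0,0,0.009,0.102,0,-0.001,0.4],[0,0,0.009,0.102,0,-0.001,0.8],[0,0,0.009,0.102,0,-0.001,0.8],[0,0,0.009,0.102,0,-0.001,0.8]],
  ],
)

```text
clock: 14.2
tcp_pos: [0.5069, -0.1489, 0.0576]
orientation: [-0.499, 0.501, -0.5, -0.5]
wrist_force: [-0.6, -0.4, -0.5]
finger_gap: 0.0681
```

step_arm(
  moves=[
    [[0,0,0,-0.04,0,0,0.8],[0,0,0,-0.08,0,0,0.8],[0,0,0,-0.12,0,0.01,0.8],[0,0,0,-0.14,-0.04,0.03,0.8],[0,0,0,-0.14,-0.08,0.06,0.8],[0,0,0,-0.14,-0.11,0.09,0.8],[0,0,0,-0.14,-0.135,0.13,0.8],[0,0,0,-0.14,-0.135,0.16,0.8],[0,0,0,-0.14,-0.135,0.185,0.8],[0,0,0,-0.14,-0.135,0.185,0.8],[0,0,0,-0.14,-0.135,0.185,0.8]],
  ],
)

```text
clock: 15.3
tcp_pos: [0.6415, 0.0369, 0.1972]
orientation: [-0.499, 0.501, -0.5, -0.5]
wrist_force: [-0.5, -0.7, -0.6]
finger_gap: 0.0682
```

```bash
python3 muf.py w9;python3 - <<'E'
from h import *
go([.642,.0385,.008],np.pi/2)
E
```

```text
[0.6415 0.0369 0.1972] 0.06824203143608892 [-0.4952 -0.6747 -0.6444]
0.89 [326. 220.] [0.6401 0.0377 0.0523] 0.0567 [0.6421 0.038  0.0226]
0.74 [54. 36.] [ 0.5071 -0.1383  0.0992] 0.1049 [ 0.5069 -0.143   0.0249]
0.74 [ 93. 213.] [ 0.6251 -0.1346  0.0992] 0.1047 [ 0.627  -0.1394  0.0253]
0.69 [419. 230.] [0.6486 0.1185 0.0523] 0.0567 [0.6512 0.1209 0.0225]
tcp [0.6416 0.0356 0.1974] gap 0.0686 jawang 1.571 j [-0.07  0.45  0.2   1.32 -0.   -0.07] | turn [ 0.0004 -0.0023  0.0006] shift [ 0.1894 -0.0003  0.0033]
```

View pics/w9.png

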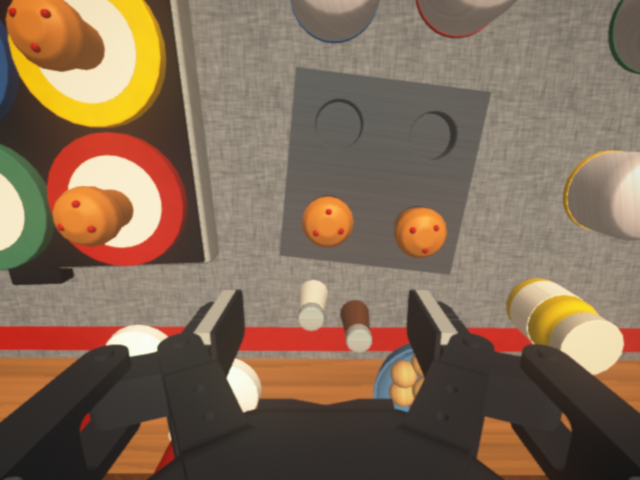

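step_arm(
  moves=[
    [[0,0,0,0.05,-0.001,0.002,0.8],[0,0,0,0.1,-0.001,0.002,0.8],[0,0,0,0.15,-0.001,0.002,0.8],[0,0,0,0.18,-0.001,0.002,0.8],[0,0,0,0.1895,-0.001,0.002,0.8],[0,0,0,0.1895,-0.001,0.002,0.8],[0,0,0,0.1895,-0.001,0.002,0],[0,0,0,0.1895,-0.001,0.002,0],[0,0,0,0.1895,-0.001,0.002,0],[0,0,0,0.1895,-0.001,0.002,0],[0,0,0,0.1895,-0.001,0.002,0]],
  ],
)

```text
clock: 16.5
tcp_pos: [0.645, 0.0368, 0.0107]
orientation: [-0.501, 0.502, -0.499, -0.498]
wrist_force: [0.2, -1.5, 6.1]
finger_gap: 0.0452
```

step_arm(
  moves=[
    [[0,0,0,-0.04,0,0,0],[0,0,0,-0.08,0,0,0],[0,0,0,-0.12,0,-0.02,0],[0,0,0,-0.16,0.005,-0.06,0],[0,0,0,-0.18,0.012,-0.1,0],[0,0,0,-0.18,0.012,-0.15,0],[0,0,0,-0.18,0.012,-0.19,0],[0,0,0,-0.18,0.012,-0.23,0],[0,0,0,-0.18,0.012,-0.27,0],[0,0,0,-0.18,0.012,-0.3,0],[0,0,0,-0.18,0.012,-0.3,0],[0,0,0,-0.18,0.012,-0.3,0]],
  ],
)

```text
clock: 17.7
tcp_pos: [0.6318, -0.2632, 0.1919]
orientation: [-0.501, 0.502, -0.5, -0.497]
wrist_force: [0.3, 0.6, -1.7]
finger_gap: 0.0451
```

```bash
python3 plates.py w10
python3 - <<'E'
from h import *
go([.631,-.2625,.0585],np.pi/2)
E
```

```text
[ 0.6318 -0.2632  0.1919] 0.04506808157386563 [ 0.3264  0.5908 -1.7302]
plate_red 0.55 [454. 196.] 11096 [ 0.6094 -0.1554  0.0519] circ [ 0.6229 -0.1453  0.0574]
plate_red 0.54 [320.  66.] 18251 [ 0.5095 -0.2679  0.0521] circ [ 0.5107 -0.268   0.0561]
plate_blue 0.7 [318.  66.] 18149 [ 0.5092 -0.268   0.0521] circ [ 0.5106 -0.2683  0.0559]
plate_yellow 0.66 [458.  75.] 13310 [ 0.5171 -0.1638  0.0519] circ [ 0.5071 -0.1506  0.0565]
plate_green 0.66 [326. 211.] 12370 [ 0.6199 -0.2625  0.0521] circ [ 0.6264 -0.2628  0.0558]
tcp [ 0.6323 -0.2611  0.192 ] gap 0.0451 jawang 1.573 j [-0.51  0.54  0.32  1.35  0.   -0.51] | turn [ 0.0022 -0.0033  0.0061] shift [ 0.1335  0.0021 -0.0009]
```

View pics/w10.png

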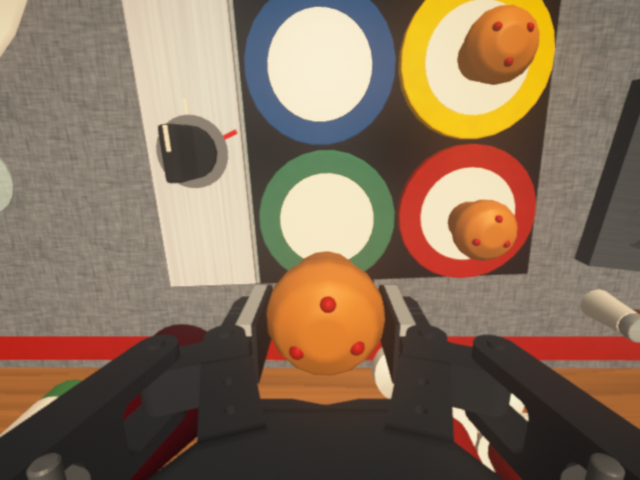

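step_arm(
  moves=[
    [[0,0,0.006,0.05,0.001,0.0,0],[0,0,0.006,0.09,0.001,0.0,0],[0,0,0.006,0.12,0.001,0.0,0],[0,0,0.006,0.1325,0.001,0.0,0],[0,0,0.006,0.1325,0.001,0.0,0],[0,0,0.006,0.1325,0.001,0.0,0],[0,0,0.006,0.1325,0.001,0.0,0.4],[0,0,0.006,0.1325,0.001,0.0,0.8],[0,0,0.006,0.1325,0.001,0.0,0.8],[0,0,0.006,0.1325,0.001,0.0,0.8]],
  ],
)

```text
clock: 18.95
tcp_pos: [0.6323, -0.2617, 0.0599]
orientation: [-0.499, 0.502, -0.5, -0.499]
wrist_force: [0.4, 0.1, 0.7]
finger_gap: 0.0685
```

step_arm(
  moves=[
    [[0,0,0,-0.04,0,0,0.8],[0,0,0,-0.08,0,0,0.8],[0,0,0,-0.12,0,0.01,0.8],[0,0,0,-0.14,-0.005,0.05,0.8],[0,0,0,-0.14,-0.01,0.1,0.8],[0,0,0,-0.14,-0.02,0.15,0.8],[0,0,0,-0.14,-0.02,0.2,0.8],[0,0,0,-0.14,-0.02,0.25,0.8],[0,0,0,-0.14,-0.02,0.3,0.8],[0,0,0,-0.14,-0.02,0.35,0.8],[0,0,0,-0.14,-0.02,0.383,0.8],[0,0,0,-0.14,-0.02,0.383,0.8]],
  ],
)

```text
clock: 20.15
tcp_pos: [0.6509, 0.1267, 0.1986]
orientation: [-0.498, 0.503, -0.498, -0.501]
wrist_force: [-0.0, -1.2, -0.4]
finger_gap: 0.0681
```

```bash
python3 muf.py w11;python3 - <<'E'
from h import *
go([.651,.122,.008],np.pi/2)
E
```

```text
[0.6509 0.1267 0.1986] 0.06813445756983033 [-0.0426 -1.2412 -0.4152]
0.74 [322. 222.] [0.6494 0.1231 0.0523] 0.0567 [0.6516 0.1228 0.0224]
0.7 [ 14. 194.] [ 0.6279 -0.1277  0.0676] 0.0868 [ 0.6311 -0.1504  0.0156]
0.66 [ 82. 120.] [ 0.5669 -0.0818  0.0359] 0.0413 [ 0.5704 -0.1897  0.1341]
tcp [0.6513 0.1226 0.1985] gap 0.0686 jawang 1.575 j [ 0.07  0.49  0.27  1.35 -0.    0.06] | turn [ 0.004  -0.0041  0.0008] shift [0.1905 0.0005 0.0002]
```

View pics/w11.png

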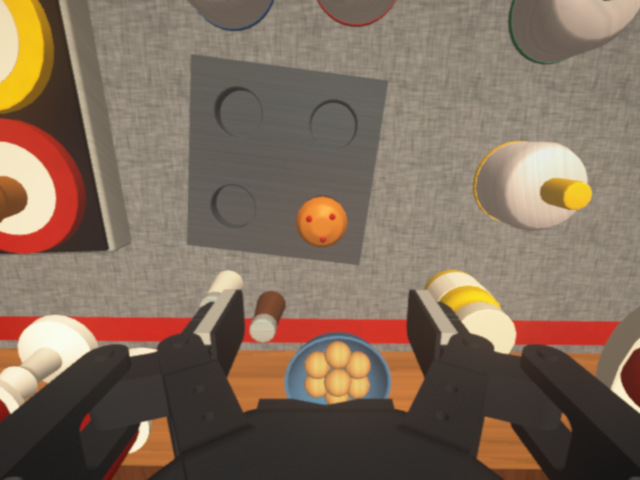

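step_arm(
  moves=[
    [[0.004,0,0,0.05,-0.001,0,0.8],[0.004,0,0,0.1,-0.001,0,0.8],[0.004,0,0,0.15,-0.001,0,0.8],[0.004,0,0,0.18,-0.001,0,0.8],[0.004,0,0,0.1905,-0.001,0,0.8],[0.004,0,0,0.1905,-0.001,0,0.8],[0.004,0,0,0.1905,-0.001,0,0],[0.004,0,0,0.1905,-0.001,0,0],[0.004,0,0,0.1905,-0.001,0,0],[0.004,0,0,0.1905,-0.001,0,0],[0.004,0,0,0.1905,-0.001,0,0]],
  ],
)

```text
clock: 21.35
tcp_pos: [0.6548, 0.1217, 0.0109]
orientation: [-0.5, 0.503, -0.5, -0.497]
wrist_force: [0.9, -1.5, 5.8]
finger_gap: 0.0449
```

step_arm(
  moves=[
    [[0,0,0,-0.04,0,0,0],[0,0,0,-0.08,0,0,0],[0,0,0,-0.12,0.01,-0.02,0],[0,0,0,-0.17,0.02,-0.06,0],[0,0,0,-0.19,0.04,-0.1,0],[0,0,0,-0.19,0.06,-0.14,0],[0,0,0,-0.19,0.08,-0.18,0],[0,0,0,-0.19,0.1,-0.22,0],[0,0,0,-0.19,0.12,-0.26,0],[0,0,0,-0.19,0.142,-0.3,0],[0,0,0,-0.19,0.142,-0.34,0],[0,0,0,-0.19,0.142,-0.38,0]],
  ],
)

```text
clock: 22.55
tcp_pos: [0.5109, -0.2588, 0.203]
orientation: [-0.501, 0.503, -0.499, -0.497]
wrist_force: [2.0, -0.4, -0.2]
finger_gap: 0.0449
```

```bash
python3 plates.py w12
python3 - <<'E'
from h import *
go([.512,-.268,.0585],np.pi/2)
E
```

```text
[ 0.5109 -0.2588  0.203 ] 0.04485768306513179 [ 1.958  -0.41   -0.1707]
plate_red 0.58 [458. 305.] 4228 [ 0.5915 -0.1336  0.0518] circ [ 0.594  -0.1327  0.0368]
plate_blue 0.89 [315. 211.] 11997 [ 0.5012 -0.2693  0.052 ] circ [ 0.5072 -0.2682  0.0566]
plate_yellow 0.72 [441. 200.] 10573 [ 0.4925 -0.1596  0.0518] circ [ 0.5035 -0.1502  0.0575]
plate_green 0.92 [295. 367.] 996 [ 0.6594 -0.2885  0.0518] circ [ 0.641  -0.2762  0.0373]
plate_green 0.73 [314. 209.] 11739 [ 0.5012 -0.2692  0.052 ] circ [ 0.5071 -0.2682  0.056 ]
tcp [ 0.5114 -0.2571  0.202 ] gap 0.0452 jawang 1.57 j [-0.61  0.31 -0.    1.25  0.   -0.61] | turn [-0.0004 -0.004   0.0062] shift [ 0.1435  0.0003 -0.0104]
```

View pics/w12.png

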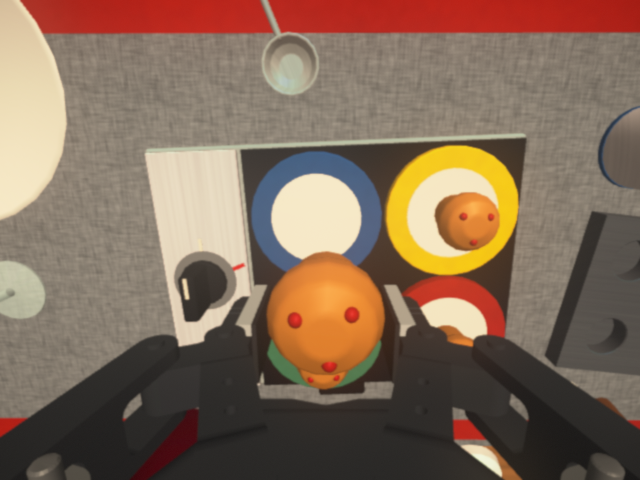

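step_arm(
  moves=[
    [[0,-0.003,0.006,0.03,0,-0.0105,0],[0,-0.003,0.006,0.07,0,-0.0105,0],[0,-0.003,0.006,0.11,0,-0.0105,0],[0,-0.003,0.006,0.135,0,-0.0105,0],[0,-0.003,0.006,0.1425,0,-0.0105,0],[0,-0.003,0.006,0.1425,0,-0.0105,0],[0,-0.003,0.006,0.1425,0,-0.0105,0],[0,-0.003,0.006,0.1425,0,-0.0105,0.4],[0,-0.003,0.006,0.1425,0,-0.0105,0.8],[0,-0.003,0.006,0.1425,0,-0.0105,0.8],[0,-0.003,0.006,0.1425,0,-0.0105,0.8]],
  ],
)

```text
clock: 23.9
tcp_pos: [0.5125, -0.2683, 0.0598]
orientation: [-0.5, 0.5, -0.5, -0.499]
wrist_force: [-0.1, 0.1, 0.1]
finger_gap: 0.068
```

step_arm(
  moves=[
    [[0,0,0,-0.04,0,0,0.8],[0,0,0,-0.08,0,0,0.8],[0,0,0,-0.12,0,0.0,0.8],[0,0,0,-0.17,0.02,0.03,0.8],[0,0,0,-0.2,0.02,0.06,0.8],[0,0,0,-0.2,0.02,0.06,0.8],[0,0,0,-0.2,0.02,0.06,0.8]],
  ],
)

```text
clock: 24.6
tcp_pos: [0.4931, -0.2079, 0.2612]
orientation: [-0.5, 0.502, -0.5, -0.499]
wrist_force: [0.2, 0.3, -0.4]
finger_gap: 0.0685
```

```bash
python3 muf.py w13; python3 plates.py w14; python3 whites.py wrist
```

```text
[ 0.4931 -0.2079  0.2612] 0.0684832583093553 [ 0.194   0.299  -0.4407]
0.92 [388. 342.] [ 0.6189 -0.1472  0.0989] 0.1045 [ 0.623  -0.1461  0.0252]
0.77 [274. 339.] [ 0.6203 -0.2597  0.0989] 0.1046 [ 0.6245 -0.2604  0.025 ]
0.69 [260. 233.] [ 0.5073 -0.2656  0.1   ] 0.1047 [ 0.5095 -0.267   0.0231]
0.61 [388. 227.] [ 0.4999 -0.1511  0.1002] 0.1048 [ 0.5021 -0.1496  0.0227]
[ 0.4922 -0.2082  0.2586] 0.06856190420940789 [ 0.7942  0.2748 -0.2125]
plate_red 0.78 [364. 311.] 4571 [ 0.6049 -0.1636  0.0519] circ [ 0.6116 -0.1585  0.046 ]
plate_blue 0.79 [273. 217.] 7351 [ 0.497  -0.2624  0.052 ] circ [ 0.5082 -0.2676  0.057 ]
plate_yellow 0.74 [377. 208.] 7424 [ 0.4938 -0.1548  0.0519] circ [ 0.5035 -0.1493  0.057 ]
plate_green 0.8 [290. 316.] 5037 [ 0.6109 -0.2488  0.052 ] circ [ 0.6258 -0.2611  0.0575]
wrist plate_red 0.85 [366. 308.] white [ 0.6187 -0.1489  0.0324] outer [ 0.6114 -0.1588  0.0461]
wrist plate_blue 0.92 [275. 217.] white [ 0.5089 -0.2681  0.0396] outer [ 0.5083 -0.2676  0.0571]
wrist plate_yellow 0.8 [376. 211.] white [ 0.5039 -0.1494  0.0373] outer [ 0.5036 -0.1493  0.0569]
wrist plate_green 0.57 [291. 315.] white [ 0.627  -0.2624  0.039 ] outer [ 0.624  -0.2571  0.053 ]
```

View pics/w14.png

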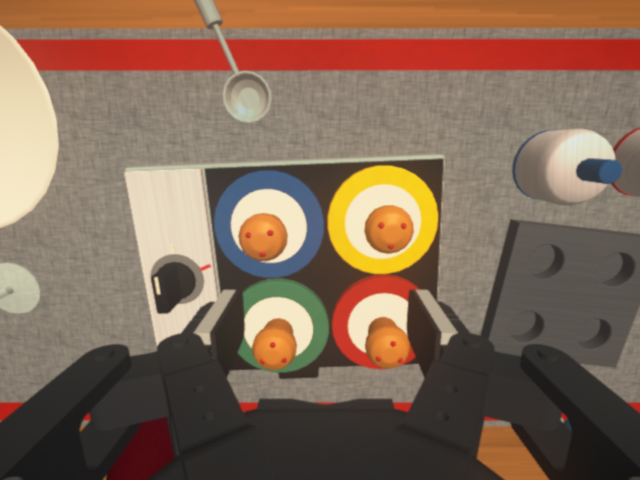

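All four muffins stand centred on their plates, so covers come next.

step_arm(
  moves=[
    [[0,0,0,0,0.02,0.05,0.6],[0,0,0,0,0.04,0.1,0.6],[0,0,0,0,0.05,0.15,0.6],[0,0,0,0,0.06,0.2,0.6],[0,0,0,0,0.06,0.24,0.6],[0,0,0,0,0.06,0.252,0.6],[0,0,0,0,0.06,0.252,0.6],[0,0,0,0,0.06,0.252,0.6]],
  ],
)

```text
clock: 26.0
tcp_pos: [0.4328, 0.0435, 0.2592]
orientation: [-0.5, 0.5, -0.5, -0.499]
wrist_force: [0.8, 0.1, 0.8]
finger_gap: 0.0514
```

```bash
cat > knob.py <<'E'
from h import *
import sys
col=sys.argv[1]; zb=float(sys.argv[3]) if len(sys.argv)>3 else 0.0
st=env.get_state();print(st["tcp_pos"],st["finger_gap"],st["wrist_force"])
p,d,KW=look("wrist",sys.argv[2])
hsv=cv2.cvtColor(p,cv2.COLOR_RGB2HSV).astype(int)
H={"red":0,"yellow":23,"green":75,"blue":107}[col]
dh=abs((hsv[...,0]-H+90)%180-90)
K,W=KW
v,u=np.mgrid[:480,:640]; z=d
C=np.stack([(u-K[0,2])/K[0,0]*z,(v-K[1,2])/K[1,1]*z,z],-1)@W[:3,:3].T+W[:3,3]
for s in env.silhouettes("wrist","cover_"+col)[:2]:
    m=s["mask"]; print(round(s["confidence"],2),np.round(s["uv"]),m.sum())
    mm=cv2.dilate(m.astype(np.uint8),np.ones((9,9)))>0
    k=mm&(dh<14)&(hsv[...,1]>90)
    t=k&(C[...,2]>zb+.0925)&(d>0)
    if t.sum()<20: print("no knob top");continue
    t=cv2.morphologyEx(t.astype(np.uint8),cv2.MORPH_OPEN,np.ones((3,3)))>0
    P=C[t]; print("  knob top n",t.sum(),"mean",P.mean(0),"circ",circ(t,zb+.096,KW))
    # hull of full cover: rim circle via band pixels
    b=mm&(dh<14)&(hsv[...,1]>70)&(C[...,2]<zb+.012)&(C[...,2]>zb-.004)
    if b.sum()>20:
        q=C[b]; print("  band n",b.sum(),"fit",fit(q[:,:2]))
E
python3 knob.py blue w15
```

```text
[0.4328 0.0435 0.2592] 0.051358141655449205 [0.8309 0.0729 0.8392]
0.6 [329. 220.] 4232
  knob top n 328 mean [0.4477 0.0434 0.0956] circ [0.4476 0.0434 0.0092]
```

View pics/w15.png

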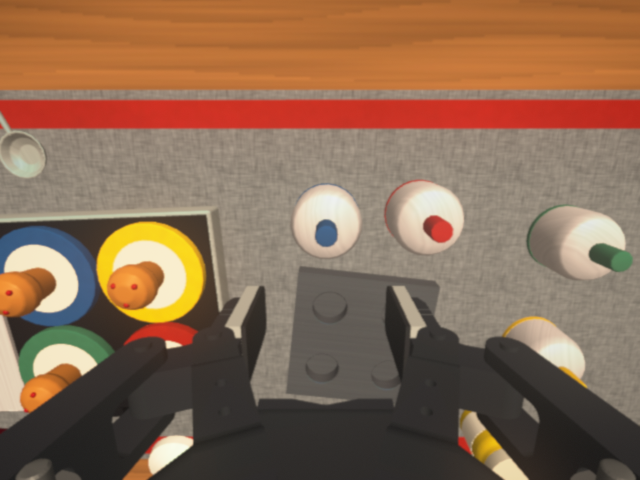

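step_arm(
  moves=[
    [[0,0,0,0.05,-0.015,0,0.6],[0,0,0,0.1,-0.015,0,0.6],[0,0,0,0.14,-0.015,0,0.6],[0,0,0,0.18,-0.015,0,0.6],[0,0,0,0.2,-0.015,0,0.6],[0,0,0,0.205,-0.015,0,0.6],[0,0,0,0.205,-0.015,0,0.6],[0,0,0,0.205,-0.015,0,0],[0,0,0,0.205,-0.015,0,0],[0,0,0,0.205,-0.015,0,0],[0,0,0,0.205,-0.015,0,0],[0,0,0,0.205,-0.015,0,0]],
  ],
  force=40,
)

```text
clock: 27.3
tcp_pos: [0.4492, 0.0424, 0.0553]
orientation: [0.501, -0.501, 0.5, 0.498]
wrist_force: [0.6, 0.6, 6.1]
finger_gap: 0.0207
```

Run:
```python
from h import *
look("wrist","w16")
go([.5088+.0025,-.2679,.24],np.pi/2)
```

```text
tcp [0.4492 0.0424 0.0553] gap 0.0206 jawang 1.569 j [-0.08  0.2  -0.54  0.83 -0.   -0.08] | turn [-0.0022 -0.0017  0.003 ] shift [-0.184  -0.0633 -0.3105]
```

View pics/w16.png

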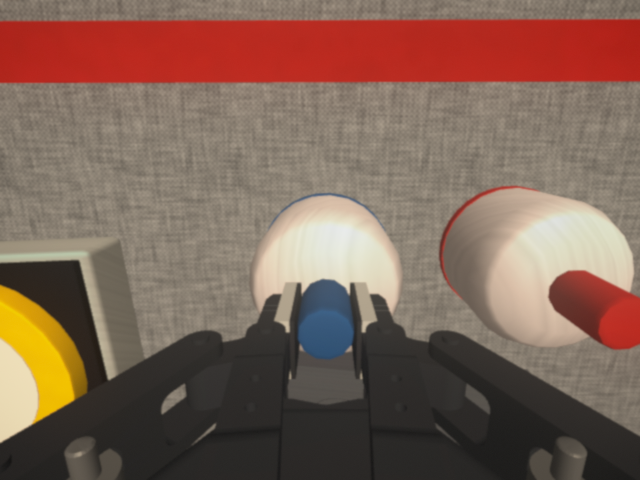

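step_arm(
  moves=[
    [[0,0,0,-0.03,0,0,0],[0,0,0,-0.07,0,0,0],[0,0,0,-0.11,0,0,0],[0,0,0,-0.15,-0.01,-0.03,0],[0,0,0,-0.17,-0.02,-0.07,0],[0,0,0,-0.17,-0.03,-0.11,0],[0,0,0,-0.17,-0.04,-0.15,0],[0,0,0,-0.17,-0.05,-0.2,0],[0,0,0,-0.17,-0.061,-0.25,0],[0,0,0,-0.17,-0.061,-0.29,0],[0,0,0,-0.17,-0.061,-0.3107,0],[0,0,0,-0.17,-0.061,-0.3107,0]],
  ],
)

```text
clock: 28.55
tcp_pos: [0.5085, -0.271, 0.2248]
orientation: [0.502, -0.499, 0.501, 0.498]
wrist_force: [-0.7, 0.0, -0.9]
finger_gap: 0.0207
```

Run:
```python
from h import *
look("wrist","w17")
go([.5103,-.2682,.1085],np.pi/2)
```

```text
tcp [ 0.5084 -0.2691  0.225 ] gap 0.0206 jawang 1.566 j [-0.63  0.31  0.06  1.32  0.   -0.62] | turn [-0.0046 -0.0004  0.0015] shift [ 0.1165 -0.0017  0.001 ]
```

View pics/w17.png

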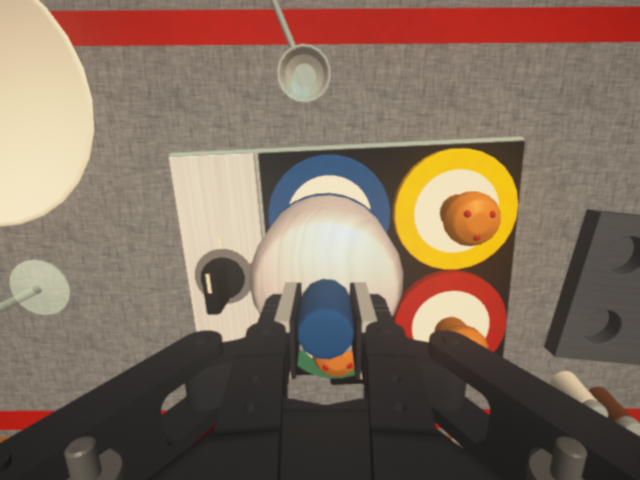

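step_arm(
  moves=[
    [[-0.0045,0,0,0.03,-0.0017,0.001,0],[-0.0045,0,0,0.07,-0.0017,0.001,0],[-0.0045,0,0,0.1,-0.0017,0.001,0],[-0.0045,0,0,0.112,-0.0017,0.001,0],[-0.0045,0,0,0.112,-0.0017,0.001,0],[-0.0045,0,0,0.112,-0.0017,0.001,0]],
  ],
)

```text
clock: 29.2
tcp_pos: [0.511, -0.2679, 0.1143]
orientation: [-0.5, 0.501, -0.499, -0.499]
wrist_force: [-0.1, -0.7, -1.5]
finger_gap: 0.0204
```

Run:
```python
from h import *
p,d,KW=look("wrist","w18")
go([.5103,-.2682,.1075],np.pi/2)
```

```text
tcp [ 0.5114 -0.2684  0.1149] gap 0.0205 jawang 1.571 j [-0.62  0.36 -0.14  1.06  0.   -0.62] | turn [ 0.0006 -0.0021  0.0039] shift [0.0074 0.0012 0.0003]
```

View pics/w18.png

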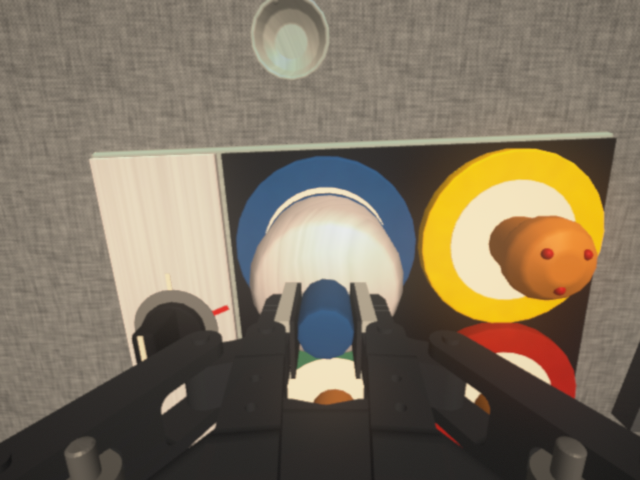

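step_arm(
  moves=[
    [[0,0,0.004,0.004,0.0008,0,0],[0,0,0.004,0.007,0.0008,0,0],[0,0,0.004,0.007,0.0008,0,0],[0,0,0.004,0.007,0.0008,0,0]],
  ],
)

```text
clock: 29.65
tcp_pos: [0.5107, -0.2685, 0.1081]
orientation: [-0.499, 0.501, -0.5, -0.5]
wrist_force: [-0.3, 0.3, -2.0]
finger_gap: 0.0206
```

Run:
```python
from h import *
p,d,KW=look("wrist","w19")
cv2.imwrite("pics/w19.png",cv2.resize(p[130:330,200:460,::-1],None,fx=3,fy=3))
go([.5103,-.2682,.1075],np.pi/2); print(env.get_state()["wrist_force"])
```

```text
tcp [ 0.5107 -0.2685  0.1081] gap 0.0208 jawang 1.571 j [-0.62  0.37 -0.15  1.05 -0.   -0.62] | turn [ 0.0005 -0.0021 -0.    ] shift [0.0006 0.0004 0.0003]
[ 1.09    0.145  -2.4239]
```

View pics/w19.png

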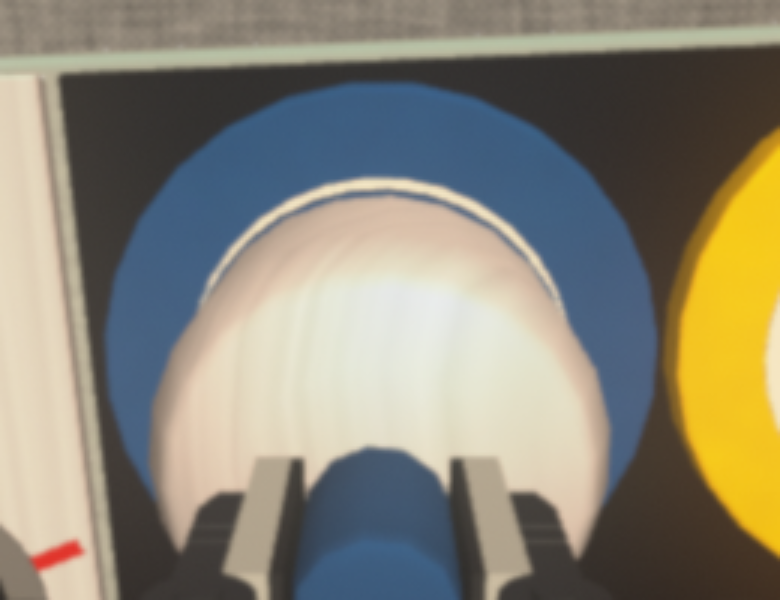

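step_arm(
  moves=[
    [[0,0,0,0,0.0013,0,0],[0,0,0,0.0012,0.0013,0,0],[0,0,0,0.0012,0.0013,0,0],[0,0,0,0.0012,0.0013,0,0],[0,0,0,0.0012,0.0013,0,0.3],[0,0,0,0.0012,0.0013,0,0.6],[0,0,0,0.0012,0.0013,0,0.6],[0,0,0,-0.05,0.0013,0,0.6],[0,0,0,-0.1,0.002,0,0.6],[0,0,0,-0.15,0.02,0.01,0.6],[0,0,0,-0.15,0.02,0.01,0.6],[0,0,0,-0.15,0.02,0.01,0.6]],
  ],
)

```text
clock: 30.9
tcp_pos: [0.4914, -0.2587, 0.26]
orientation: [-0.5, 0.502, -0.5, -0.498]
wrist_force: [-0.2, 0.0, -0.4]
finger_gap: 0.0509
```

```bash
cat > chk.py <<'E'
from h import *
import sys
# compare band of a placed cover (z .052..) and plate outer, per camera
p,d,KW=look("wrist",sys.argv[1]); K,W=KW
hsv=cv2.cvtColor(p,cv2.COLOR_RGB2HSV).astype(int)
v,u=np.mgrid[:480,:640]
C=np.stack([(u-K[0,2])/K[0,0]*d,(v-K[1,2])/K[1,1]*d,d],-1)@W[:3,:3].T+W[:3,3]
cen={"red":(.6225,-.1437),"blue":(.5088,-.2679),"yellow":(.504,-.1493),"green":(.6272,-.2622)}
from scipy.optimize import least_squares
for col in sys.argv[2:]:
    H={"red":0,"yellow":23,"green":75,"blue":107}[col]
    dh=abs((hsv[...,0]-H+90)%180-90); colm=(dh<14)&(hsv[...,1]>90)
    r=np.hypot(C[...,0]-cen[col][0],C[...,1]-cen[col][1])
    kt=colm&(r<.04)&(C[...,2]>.052+.0925)
    print(col,"knob n",kt.sum(),C[kt].mean(0) if kt.any() else None, circ(kt,.148,KW) if kt.sum()>30 else None)
    pl=colm&(abs(C[...,2]-.052)<.005)&(r<.066)
    # outer edge by angle
    pts=C[pl][:,:2]-cen[col]; a=np.arctan2(pts[:,1],pts[:,0]); rr=np.hypot(*pts.T)
    E=[];I=[]
    for b in np.arange(-np.pi,np.pi,.1):
        s=(a>b)&(a<b+.1)
        if s.sum()>5:
            i=rr[s].argmax(); E.append(pts[s][i]+cen[col]); j=rr[s].argmin(); I.append(pts[s][j]+cen[col])
    E=np.array(E);I=np.array(I)
    f=least_squares(lambda x:np.hypot(*(E-x[:2]).T)-.058-x[2]*0,[*cen[col],0],loss="soft_l1",f_scale=.001).x
    f3=fit(E); 
    print("   outer fix r",f[:2],"free",f3,len(E))
E
python3 chk.py w20 blue
python3 - <<'E'
from h import *
print(env.get_state()["tcp_pos"])
for s in env.silhouettes("wrist","cover_blue")[:1]: print(s["confidence"],s["uv"])
E
```

```text
blue knob n 461 [ 0.5075 -0.2684  0.1476] [ 0.5074 -0.2684  0.0094]
   outer fix r [ 0.5089 -0.2685] free [ 0.5082 -0.2685  0.0568] 53
[ 0.4909 -0.2584  0.258 ]
0.91 [316.2, 231.3]
```

View pics/w20.png

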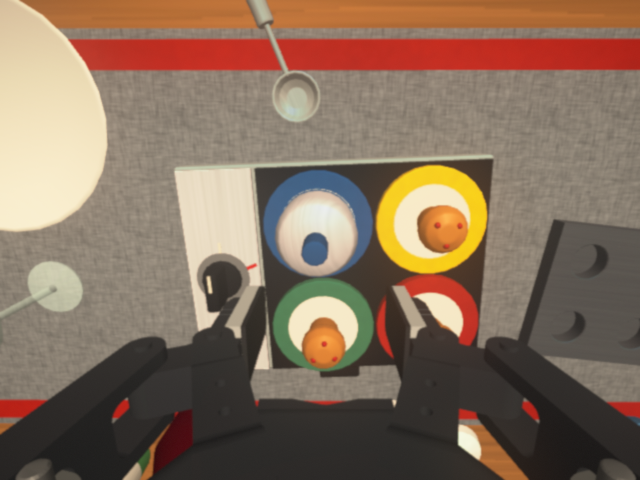

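step_arm(
  moves=[
    [[0,0,0,0,0.02,0.05,0.6],[0,0,0,0,0.04,0.1,0.6],[0,0,0,0,0.05,0.15,0.6],[0,0,0,0,0.06,0.2,0.6],[0,0,0,0,0.06,0.25,0.6],[0,0,0,0,0.06,0.3,0.6],[0,0,0,0,0.06,0.35,0.6],[0,0,0,0,0.06,0.39,0.6],[0,0,0,0,0.06,0.408,0.6],[0,0,0,0,0.06,0.408,0.6],[0,0,0,0,0.06,0.408,0.6],[0,0,0,0,0.06,0.408,0.6]],
  ],
)

```text
clock: 32.2
tcp_pos: [0.43, 0.1489, 0.2553]
orientation: [0.499, -0.5, 0.501, 0.5]
wrist_force: [-0.3, 1.1, -1.1]
finger_gap: 0.0512
```

```bash
python3 knob.py red w21;  python3 - <<'E'
from h import *
go([.4460,.15,.054],np.pi/2)
E
```

```text
[0.43   0.1489 0.2553] 0.051203513235766475 [-0.3332  1.1221 -1.1416]
0.86 [328. 221.] 4387
  knob top n 400 mean [0.4442 0.1512 0.0954] circ [0.4441 0.1512 0.0101]
  band n 149 fit [0.4455 0.1511 0.0392]
tcp [0.4303 0.1487 0.2559] gap 0.0511 jawang 1.569 j [ 0.16  0.07 -0.16  1.34 -0.    0.16] | turn [-0.0017 -0.0016 -0.0019] shift [ 0.2018 -0.0161  0.0016]
```

View pics/w21.png

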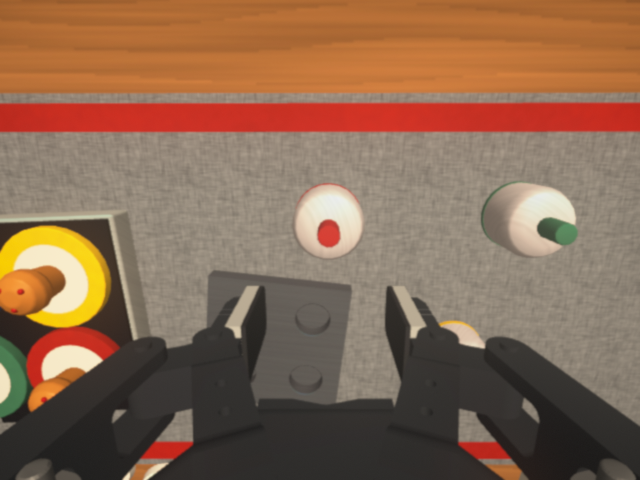

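step_arm(
  moves=[
    [[0,0,0,0.05,-0.0148,0.002,0.6],[0,0,0,0.1,-0.0148,0.002,0.6],[0,0,0,0.14,-0.0148,0.002,0.6],[0,0,0,0.18,-0.0148,0.002,0.6],[0,0,0,0.198,-0.0148,0.002,0.6],[0,0,0,0.2015,-0.0148,0.002,0.6],[0,0,0,0.2015,-0.0148,0.002,0.6],[0,0,0,0.2015,-0.0148,0.002,0],[0,0,0,0.2015,-0.0148,0.002,0],[0,0,0,0.2015,-0.0148,0.002,0],[0,0,0,0.2015,-0.0148,0.002,0],[0,0,0,0.2015,-0.0148,0.002,0]],
  ],
)

```text
clock: 33.5
tcp_pos: [0.4462, 0.1507, 0.0557]
orientation: [0.5, -0.5, 0.5, 0.499]
wrist_force: [0.2, -0.4, 5.6]
finger_gap: 0.0211
```

Run:
```python
from h import *
go([.6225,-.1437,.225],np.pi/2);print(env.get_state()["wrist_force"])
```

```text
tcp [0.4462 0.1507 0.0557] gap 0.0211 jawang 1.569 j [ 0.16  0.23 -0.49  0.85 -0.    0.16] | turn [-0.0015 -0.0012  0.0014] shift [-0.1687 -0.177  -0.2943]
[ 0.2469 -0.412   5.5897]
```

step_arm(
  moves=[
    [[0,0,0,-0.04,0,0,0],[0,0,0,-0.08,0,0,0],[0,0,0,-0.12,-0.01,-0.02,0],[0,0,0,-0.15,-0.03,-0.055,0],[0,0,0,-0.16,-0.055,-0.095,0],[0,0,0,-0.16,-0.08,-0.135,0],[0,0,0,-0.16,-0.105,-0.175,0],[0,0,0,-0.16,-0.13,-0.215,0],[0,0,0,-0.16,-0.155,-0.255,0],[0,0,0,-0.16,-0.179,-0.2945,0],[0,0,0,-0.16,-0.179,-0.2945,0],[0,0,0,-0.16,-0.179,-0.2945,0]],
  ],
)

```text
clock: 34.7
tcp_pos: [0.6241, -0.1447, 0.2148]
orientation: [0.501, -0.499, 0.501, 0.499]
wrist_force: [-0.6, 0.3, -1.4]
finger_gap: 0.021
```

```bash
cat > pc.py <<'E'
from h import *
import sys
# plate centre from outer rim edge (top z .052), wrist, camera-side half visible
p,d,KW=look("wrist",sys.argv[1]); K,W=KW
hsv=cv2.cvtColor(p,cv2.COLOR_RGB2HSV).astype(int)
v,u=np.mgrid[:480,:640]
C=np.stack([(u-K[0,2])/K[0,0]*d,(v-K[1,2])/K[1,1]*d,d],-1)@W[:3,:3].T+W[:3,3]
from scipy.optimize import least_squares
col=sys.argv[2]; cen=np.array(dict(red=(.6235,-.1438),blue=(.5088,-.2679),yellow=(.504,-.1493),green=(.6275,-.2624))[col])
H={"red":0,"yellow":23,"green":75,"blue":107}[col]
dh=abs((hsv[...,0]-H+90)%180-90); colm=(dh<14)&(hsv[...,1]>90)&(abs(C[...,2]-.052)<.003)
X=C[...,:2]-cen; r=np.hypot(X[...,0],X[...,1]); m=colm&(r<.066)&(r>.03)
def edge(sel,ro):
    a=np.arctan2(X[...,1],X[...,0])[sel]; rr=r[sel]; pts=X[sel]; E=[]
    for b in np.arange(-np.pi,np.pi,.08):
        s=(a>b)&(a<b+.08)
        if s.sum()<8: continue
        E.append(pts[s][rr[s].argmax() if ro>.05 else rr[s].argmin()])
    E=np.array(E); E=E[abs(np.hypot(*E.T)-ro)<.006]
    f=least_squares(lambda x:np.hypot(*(E-x).T)-ro,[0,0],loss="soft_l1",f_scale=.0007)
    print(col,"r",ro,"centre",f.x+cen,"n",len(E),"res",np.abs(f.fun).mean().round(5) if False else round(float(np.median(abs(np.hypot(*(E-f.x).T)-ro))),5))
edge(m,.058); edge(m,.0395)
E
python3 pc.py w22 red
python3 - <<'E'
from h import *
go([.6255,-.1440,.115],np.pi/2);
E
```

```text
red r 0.058 centre [ 0.6241 -0.1439] n 45 res 0.00022
red r 0.0395 centre [ 0.6238 -0.144 ] n 37 res 0.00016
tcp [ 0.6238 -0.1436  0.2155] gap 0.0206 jawang 1.569 j [-0.35  0.45  0.23  1.36 -0.   -0.35] | turn [-0.0019 -0.0001 -0.0007] shift [ 0.1005 -0.0018 -0.0004]
```

View pics/w22.png

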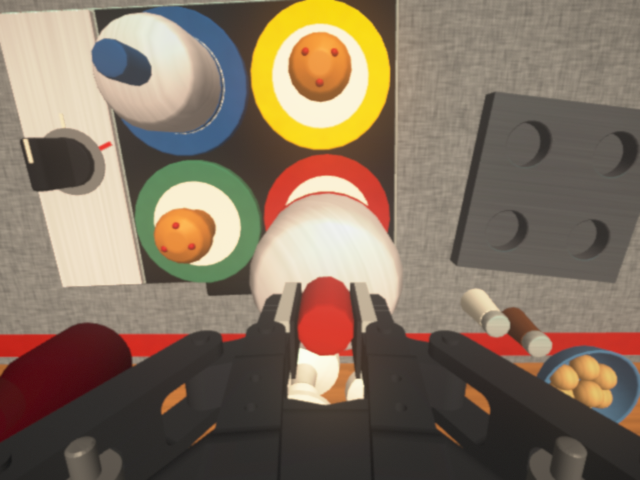

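step_arm(
  moves=[
    [[0,0,0,0.03,-0.002,-0.0006,0],[0,0,0,0.06,-0.002,-0.0006,0],[0,0,0,0.09,-0.002,-0.0006,0],[0,0,0,0.104,-0.002,-0.0006,0],[0,0,0,0.104,-0.002,-0.0006,0],[0,0,0,0.104,-0.002,-0.0006,0]],
  ],
)

```text
clock: 35.35
tcp_pos: [0.6255, -0.143, 0.1124]
orientation: [0.5, -0.5, 0.5, 0.5]
wrist_force: [0.6, 0.3, -0.7]
finger_gap: 0.0209
```

Run:
```python
from h import *
p,d,KW=look("wrist")
cv2.imwrite("pics/w23.png",cv2.resize(p[130:330,200:460,::-1],None,fx=3,fy=3))
go([.6259,-.1442,.1075],np.pi/2); print(env.get_state()["wrist_force"])
```

```text
tcp [ 0.6261 -0.1435  0.1129] gap 0.0206 jawang 1.57 j [-0.35  0.49  0.05  1.13 -0.   -0.35] | turn [-0.0006 -0.0009  0.0009] shift [ 0.0054  0.0002 -0.0007]
[ 0.6237  0.2738 -1.4079]
```

View pics/w23.png

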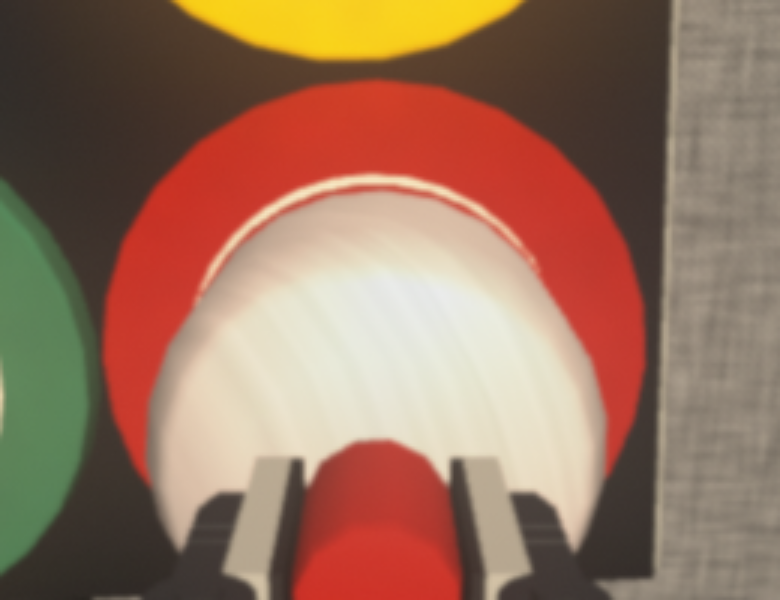

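step_arm(
  moves=[
    [[0,0,0,0.003,0.0003,-0.0009,0],[0,0,0,0.0055,0.0003,-0.0009,0],[0,0,0,0.0055,0.0003,-0.0009,0],[0,0,0,0.0055,0.0003,-0.0009,0],[0,0,0,0.0055,0.0003,-0.0009,0.3],[0,0,0,0.0055,0.0003,-0.0009,0.6],[0,0,0,0.0055,0.0003,-0.0009,0.6],[0,0,0,-0.05,0.0003,0,0.6],[0,0,0,-0.1,0.001,0,0.6],[0,0,0,-0.15,0.02,0.0,0.6],[0,0,0,-0.15,0.02,0.0,0.6],[0,0,0,-0.15,0.02,0.0,0.6]],
  ],
)

```text
clock: 36.6
tcp_pos: [0.6069, -0.1438, 0.2659]
orientation: [-0.501, 0.502, -0.499, -0.498]
wrist_force: [0.3, 0.1, -0.3]
finger_gap: 0.0515
```

```bash
sed -i 's/"red":(.6225,-.1437)/"red":(.624,-.144)/' chk.py; python3 chk.py w24 red blue
python3 - <<'E'
from h import *
go([.460,.315,.255],np.pi/2)
E
```

```text
red knob n 936 [ 0.6137 -0.1468  0.2332] [ 0.6237 -0.1451  0.0102]
   outer fix r [ 0.6235 -0.1439] free [ 0.6233 -0.1438  0.0575] 54
blue knob n 574 [ 0.5089 -0.2673  0.1478] [ 0.509  -0.2672  0.0091]
   outer fix r [ 0.5086 -0.2692] free [ 0.5088 -0.2684  0.0572] 48
tcp [ 0.6063 -0.1435  0.2634] gap 0.0512 jawang 1.57 j [-0.36  0.4   0.29  1.45 -0.   -0.36] | turn [-0.0008 -0.0014  0.0026] shift [0.0074 0.1467 0.4584]
```

View pics/w24.png

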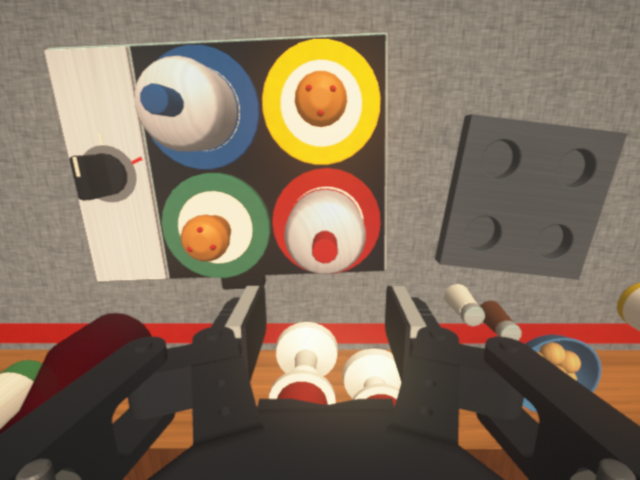

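step_arm(
  moves=[
    [[0,0,0,0,0.015,0.045,0.6],[0,0,0,0,0.03,0.09,0.6],[0,0,0,0,0.045,0.135,0.6],[0,0,0,0,0.06,0.18,0.6],[0,0,0,0,0.075,0.225,0.6],[0,0,0,0,0.09,0.27,0.6],[0,0,0,0,0.105,0.315,0.6],[0,0,0,0,0.12,0.36,0.6],[0,0,0,0,0.135,0.405,0.6],[0,0,0,0,0.15,0.45,0.6],[0,0,0,0,0.15,0.463,0.6],[0,0,0,0,0.15,0.463,0.6]],
  ],
)

```text
clock: 37.85
tcp_pos: [0.4555, 0.3211, 0.2597]
orientation: [-0.498, 0.501, -0.5, -0.5]
wrist_force: [0.2, 0.1, 0.6]
finger_gap: 0.0511
```

```bash
python3 knob.py green w25;  python3 - <<'E'
from h import *
go([.472,.32,.054],np.pi/2)
E
```

```text
[0.4555 0.3211 0.2597] 0.05110483578046101 [0.1941 0.068  0.5721]
0.68 [372. 199.] 4459
tcp [0.4564 0.3189 0.2606] gap 0.0514 jawang 1.57 j [ 0.47  0.27  0.09  1.39 -0.    0.47] | turn [-0.0006 -0.0033  0.0002] shift [ 0.2066 -0.0155  0.0018]knob.py:19: RuntimeWarning: Mean of empty slice.
  P=C[t]; print("  knob top n",t.sum(),"mean",P.mean(0),"circ",circ(t,zb+.096,KW))
  ret = um.true_divide(
Traceback (most recent call last):
  File "knob.py", line 19, in <module>
    P=C[t]; print("  knob top n",t.sum(),"mean",P.mean(0),"circ",circ(t,zb+.096,KW))
                                                                 ~~~~^^^^^^^^^^^^^^
  File "h.py", line 23, in circ
    c=max(cs,key=cv2.contourArea); p=atz(c[:,0,:],z,KW)[:,:2]
ValueError: max() iterable argument is empty
```

View pics/w25.png

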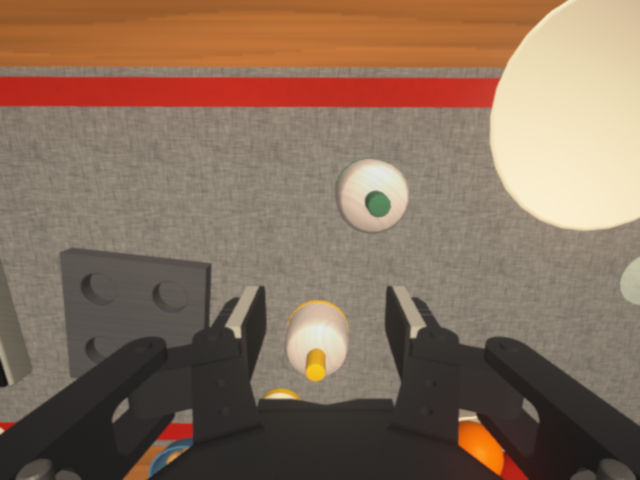

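The green cover has been knocked aside and now shows at about (375,200). I measure it again with a tuned hue.

```bash
python3 - <<'E'
import cv2
p=cv2.imread("pics/w25.png");h=cv2.cvtColor(p,cv2.COLOR_BGR2HSV);print(h[203,377],h[200,372],h[207,380])
E
sed -i 's/"green":75/"green":77/; s/(dh<14)&(hsv\[...,1\]>90)/(dh<16)\&(hsv[...,1]>80)/' knob.py
python3 knob.py green w25b
```

```text
[ 63  87 135] [ 62  83 135] [ 61  80 130]
[0.4564 0.3189 0.2606] 0.05144451358341471 [-0.6683 -1.0829 -0.4585]
0.78 [372. 194.] 4472
  knob top n 158 mean [0.4382 0.3694 0.0957] circ [0.4383 0.3694 0.0061]
```

step_arm(
  moves=[
    [[0,0,0,0,0.02,0.03,0.6],[0,0,0,0,0.033,0.05,0.6],[0,0,0,0,0.033,0.05,0.6],[0,0,0,0,0.033,0.05,0.6]],
  ],
)

```text
clock: 38.45
tcp_pos: [0.4247, 0.3672, 0.2613]
orientation: [0.501, -0.5, 0.501, 0.498]
wrist_force: [0.2, 0.2, 0.7]
finger_gap: 0.051
```

```bash
sed -i 's/"green":77/"green":66/; s/(hsv\[...,1\]>80)/(hsv[...,1]>55)/' knob.py
python3 knob.py green w26
python3 - <<'E'
from h import *
go([.439,.369,.054],np.pi/2)
E
```

```text
[0.4247 0.3672 0.2613] 0.051001062100432516 [0.1556 0.2496 0.6689]
0.96 [330. 223.] 4222
  knob top n 346 mean [0.4417 0.3692 0.0956] circ [0.4417 0.3692 0.0095]
tcp [0.425  0.367  0.2613] gap 0.0512 jawang 1.566 j [ 0.57  0.28  0.11  1.4  -0.    0.58] | turn [-0.0045 -0.0029  0.0016] shift [ 0.2073 -0.0137  0.0026]
```

View pics/w26.png

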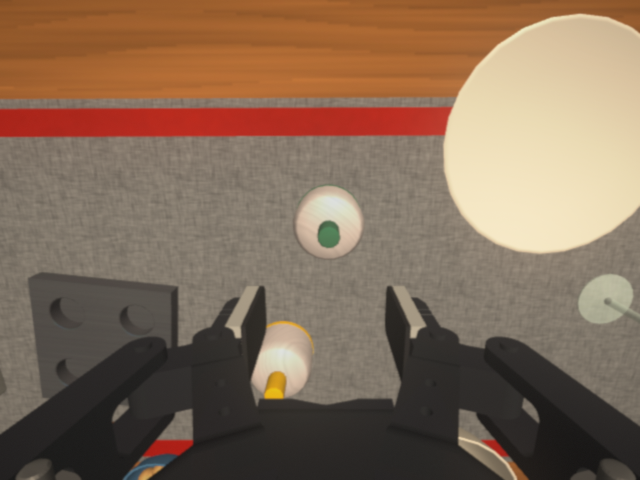

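step_arm(
  moves=[
    [[-0.0045,0,0,0.05,-0.0175,0.002,0.6],[-0.0045,0,0,0.1,-0.0175,0.002,0.6],[-0.0045,0,0,0.14,-0.0175,0.002,0.6],[-0.0045,0,0,0.18,-0.0175,0.002,0.6],[-0.0045,0,0,0.202,-0.0175,0.002,0.6],[-0.0045,0,0,0.207,-0.0175,0.002,0.6],[-0.0045,0,0,0.207,-0.0175,0.002,0.6],[-0.0045,0,0,0.207,-0.0175,0.002,0],[-0.0045,0,0,0.207,-0.0175,0.002,0],[-0.0045,0,0,0.207,-0.0175,0.002,0],[-0.0045,0,0,0.207,-0.0175,0.002,0],[-0.0045,0,0,0.207,-0.0175,0.002,0]],
  ],
)

```text
clock: 39.75
tcp_pos: [0.4443, 0.3692, 0.0562]
orientation: [-0.501, 0.502, -0.499, -0.498]
wrist_force: [0.5, 0.4, 6.7]
finger_gap: 0.0204
```

Run:
```python
from h import *
go([.6285,-.2625,.225],np.pi/2);print(env.get_state()["wrist_force"])
look("wrist","w27")
```

```text
tcp [0.4443 0.3692 0.0562] gap 0.0204 jawang 1.571 j [ 0.56  0.41 -0.22  0.93 -0.    0.56] | turn [ 0.0001 -0.0011  0.0051] shift [-0.1672 -0.185  -0.6319]
[0.5316 0.3779 6.7205]
```

View pics/w27.png

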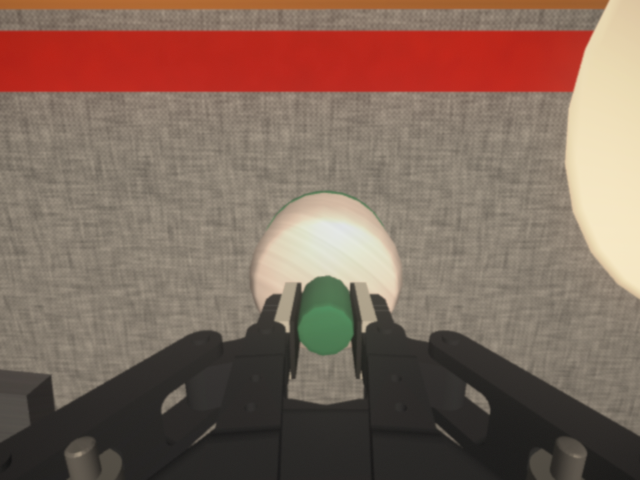

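step_arm(
  moves=[
    [[0,0,0,-0.04,0,0,0],[0,0,0,-0.08,0,0,0],[0,0,0,-0.12,0,-0.01,0],[0,0,0,-0.15,-0.01,-0.045,0],[0,0,0,-0.18,-0.02,-0.08,0],[0,0,0,-0.185,-0.03,-0.125,0],[0,0,0,-0.185,-0.045,-0.17,0],[0,0,0,-0.185,-0.06,-0.215,0],[0,0,0,-0.185,-0.075,-0.26,0],[0,0,0,-0.185,-0.09,-0.305,0],[0,0,0,-0.185,-0.105,-0.35,0],[0,0,0,-0.185,-0.12,-0.395,0]],
  ],
)

```text
clock: 41.0
tcp_pos: [0.5633, -0.0273, 0.2423]
orientation: [-0.501, 0.502, -0.499, -0.499]
wrist_force: [0.7, 0.2, -2.3]
finger_gap: 0.0206
```

Run:
```python
from h import *
go([.6295,-.2625,.235],np.pi/2);print(env.get_state()["qvel"])
```

```text
tcp [ 0.5633 -0.0273  0.2423] gap 0.0206 jawang 1.571 j [-0.19  0.28  0.06  1.35  0.   -0.19] | turn [ 0.0002 -0.0008  0.005 ] shift [ 0.0078 -0.0661 -0.2352]
[-0.7646  0.3102  0.4148  0.0983  0.0095 -0.7604]
```

step_arm(
  moves=[
    [[0,0,0.003,0.004,-0.012,-0.04,0],[0,0,0.003,0.008,-0.024,-0.085,0],[0,0,0.003,0.008,-0.036,-0.13,0],[0,0,0.003,0.008,-0.048,-0.175,0],[0,0,0.003,0.008,-0.06,-0.21,0],[0,0,0.003,0.008,-0.066,-0.2352,0],[0,0,0.003,0.008,-0.066,-0.2352,0],[0,0,0.003,0.008,-0.066,-0.2352,0]],
  ],
)

```text
clock: 41.8
tcp_pos: [0.629, -0.2626, 0.2339]
orientation: [0.5, -0.5, 0.5, 0.5]
wrist_force: [-0.4, 0.9, -1.3]
finger_gap: 0.0206
```

```bash
sed -i 's/"green":75/"green":68/;s/(hsv\[...,1\]>90)/(hsv[...,1]>65)/' pc.py chk.py; python3 pc.py w28 green
python3 - <<'E'
from h import *
go([.630,-.2626,.1145],np.pi/2)
E
```

```text
green r 0.058 centre [ 0.6288 -0.2628] n 44 res 0.0003
green r 0.0395 centre [ 0.6268 -0.2631] n 38 res 0.00039
tcp [ 0.629  -0.2617  0.2344] gap 0.0207 jawang 1.571 j [-0.51  0.53  0.42  1.46  0.   -0.51] | turn [0.0004 0.0003 0.0008] shift [ 0.1199 -0.0009 -0.0009]
```

View pics/w28.png

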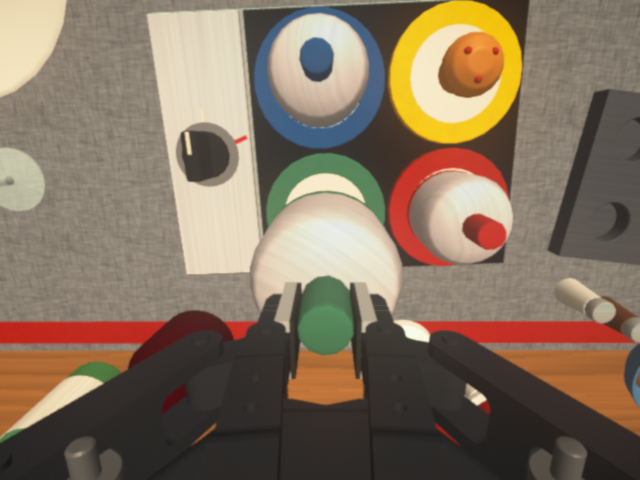

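step_arm(
  moves=[
    [[0,0,0,0.03,-0.0012,-0.0012,0],[0,0,0,0.07,-0.0012,-0.0012,0],[0,0,0,0.1,-0.0012,-0.0012,0],[0,0,0,0.119,-0.0012,-0.0012,0],[0,0,0,0.121,-0.0012,-0.0012,0],[0,0,0,0.121,-0.0012,-0.0012,0],[0,0,0,0.121,-0.0012,-0.0012,0]],
  ],
)

```text
clock: 42.55
tcp_pos: [0.6313, -0.2627, 0.1155]
orientation: [-0.5, 0.501, -0.499, -0.499]
wrist_force: [-0.3, -0.0, -1.3]
finger_gap: 0.0206
```

Run:
```python
from h import *
p,d,KW=look("wrist")
cv2.imwrite("pics/w29.png",cv2.resize(p[130:330,200:460,::-1],None,fx=3,fy=3))
go([.630,-.2629,.108],np.pi/2); print(env.get_state()["wrist_force"])
```

```text
tcp [ 0.6314 -0.263   0.1156] gap 0.0206 jawang 1.572 j [-0.51  0.56  0.18  1.18  0.   -0.51] | turn [ 0.001  -0.0013  0.0038] shift [0.0076 0.0015 0.0001]
[ 0.4816  0.3745 -1.2948]
```

View pics/w29.png

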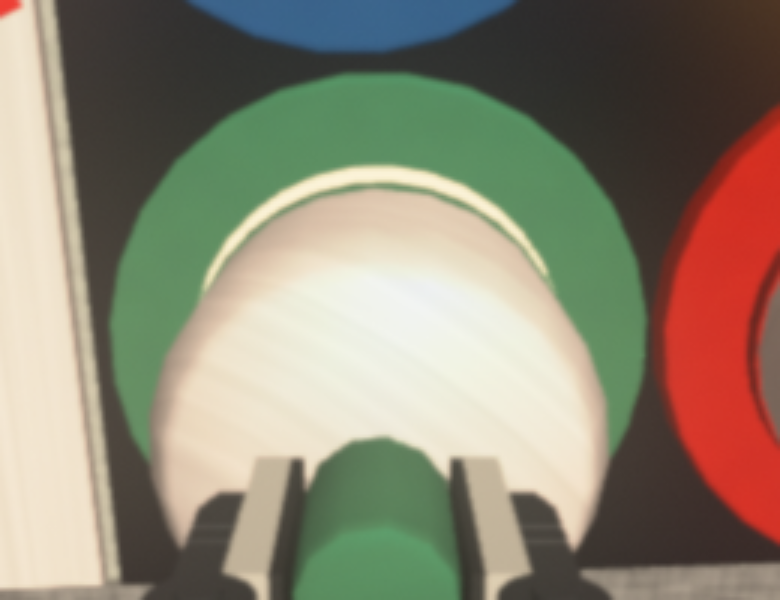

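step_arm(
  moves=[
    [[0,0,0.003,0.003,0.0014,0,0],[0,0,0.003,0.006,0.0014,0,0],[0,0,0.003,0.0076,0.0014,0,0],[0,0,0.003,0.0076,0.0014,0,0],[0,0,0.003,0.0076,0.0014,0,0],[0,0,0.003,0.0076,0.0014,0,0.3],[0,0,0.003,0.0076,0.0014,0,0.6],[0,0,0.003,0.0076,0.0014,0,0.6],[0,0,0,-0.05,0.0014,0,0.6],[0,0,0,-0.1,0.002,0,0.6],[0,0,0,-0.145,0.02,0.0,0.6],[0,0,0,-0.145,0.02,0.0,0.6]],
  ],
)

```text
clock: 43.8
tcp_pos: [0.6122, -0.2641, 0.2687]
orientation: [-0.501, 0.505, -0.498, -0.495]
wrist_force: [0.4, 0.4, 0.8]
finger_gap: 0.0517
```

```bash
sed -i 's/"green":(.6272,-.2622)/"green":(.6278,-.2628)/; s/&(C\[...,2\]>.052+.0925)/\&(C[...,2]>.052+.0925)\&(C[...,2]<.16)/' chk.py; python3 chk.py w30 green red blue
python3 - <<'E'
from h import *
go([.6,.305,.255],np.pi/2)
E
```

```text
green knob n 455 [ 0.6274 -0.2629  0.1475] [ 0.6273 -0.2629  0.0096]
   outer fix r [ 0.6282 -0.263 ] free [ 0.6278 -0.263   0.0573] 54
red knob n 537 [ 0.624  -0.1461  0.1473] [ 0.6239 -0.1464  0.0104]
   outer fix r [ 0.6237 -0.1439] free [ 0.6234 -0.1442  0.0575] 47
blue knob n 644 [ 0.5095 -0.2685  0.1477] [ 0.5096 -0.2685  0.0096]
   outer fix r [ 0.5091 -0.2683] free [ 0.5091 -0.2683  0.0574] 63
tcp [ 0.612  -0.264   0.2665] gap 0.051 jawang 1.571 j [-0.53  0.49  0.42  1.49  0.   -0.53] | turn [ 0.0006 -0.0061  0.0116] shift [0.0079 0.0118 0.569 ]
```

View pics/w30.png

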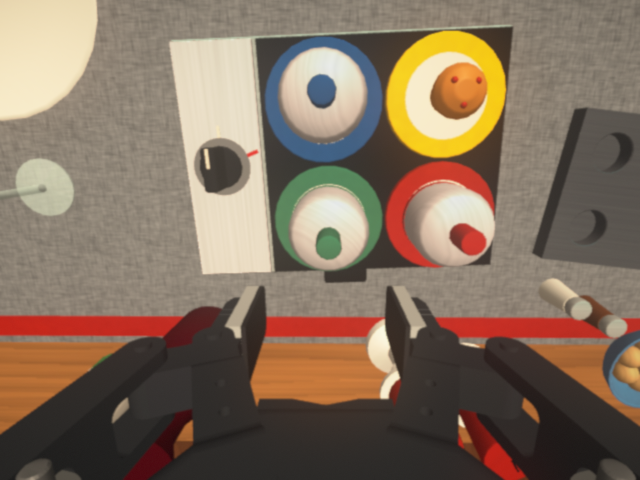

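step_arm(
  moves=[
    [[0,-0.006,0.0116,0,0.0,0.045,0.6],[0,-0.006,0.0116,0,0.0,0.09,0.6],[0,-0.006,0.0116,0,0.01,0.135,0.6],[0,-0.006,0.0116,0,0.02,0.18,0.6],[0,-0.006,0.0116,0,0.02,0.225,0.6],[0,-0.006,0.0116,0,0.02,0.27,0.6],[0,-0.006,0.0116,0,0.02,0.315,0.6],[0,-0.006,0.0116,0,0.02,0.36,0.6],[0,-0.006,0.0116,0,0.02,0.405,0.6],[0,-0.006,0.0116,0,0.02,0.45,0.6],[0,-0.006,0.0116,0,0.02,0.495,0.6],[0,-0.006,0.0116,0,0.02,0.54,0.6]],
  ],
)

```text
clock: 45.05
tcp_pos: [0.5911, 0.2778, 0.2612]
orientation: [0.499, -0.5, 0.501, 0.5]
wrist_force: [0.2, -1.5, 0.2]
finger_gap: 0.0511
```

step_arm(
  moves=[
    [[0,0,0,0,0,0.026,0.6],[0,0,0,0,0,0.03,0.6],[0,0,0,0,0,0.03,0.6],[0,0,0,0,0,0.03,0.6]],
  ],
)

```text
clock: 45.45
tcp_pos: [0.591, 0.3068, 0.2603]
orientation: [0.499, -0.5, 0.501, 0.5]
wrist_force: [0.1, -1.4, -0.1]
finger_gap: 0.0514
```

```bash
python3 knob.py yellow w31
python3 - <<'E'
from h import *
go([.617,.307,.054],np.pi/2)
E
```

```text
[0.591  0.3068 0.2603] 0.05137412683382826 [ 0.0869 -1.4428 -0.1056]
0.89 [329. 233.] 4208
  knob top n 373 mean [0.6184 0.3102 0.0955] circ [0.6183 0.3102 0.01  ]
  band n 189 fit [0.6195 0.3101 0.0394]
tcp [0.5914 0.3064 0.2611] gap 0.0511 jawang 1.57 j [ 0.36  0.5   0.43  1.5  -0.    0.36] | turn [-0.0012 -0.0011 -0.0021] shift [ 0.2071 -0.026   0.0009]
```

View pics/w31.png

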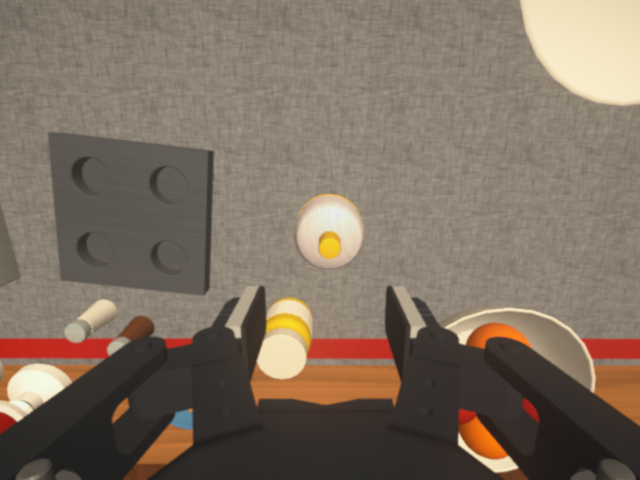

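step_arm(
  moves=[
    [[0,0,0,0.05,-0.0276,0.0036,0.6],[0,0,0,0.1,-0.0276,0.0036,0.6],[0,0,0,0.14,-0.0276,0.0036,0.6],[0,0,0,0.18,-0.0276,0.0036,0.6],[0,0,0,0.202,-0.0276,0.0036,0.6],[0,0,0,0.207,-0.0276,0.0036,0.6],[0,0,0,0.207,-0.0276,0.0036,0.6],[0,0,0,0.207,-0.0276,0.0036,0],[0,0,0,0.207,-0.0276,0.0036,0],[0,0,0,0.207,-0.0276,0.0036,0],[0,0,0,0.207,-0.0276,0.0036,0],[0,0,0,0.207,-0.0276,0.0036,0]],
  ],
)

```text
clock: 46.75
tcp_pos: [0.6201, 0.3103, 0.0566]
orientation: [0.501, -0.5, 0.5, 0.499]
wrist_force: [-0.2, 0.2, 6.2]
finger_gap: 0.0205
```

step_arm(
  moves=[
    [[0,0,0,-0.04,0,0,0],[0,0,0,-0.08,0,0,0],[0,0,0,-0.12,0.01,-0.02,0],[0,0,0,-0.15,0.02,-0.06,0],[0,0,0,-0.17,0.03,-0.1,0],[0,0,0,-0.17,0.04,-0.14,0],[0,0,0,-0.17,0.05,-0.18,0],[0,0,0,-0.17,0.06,-0.22,0],[0,0,0,-0.17,0.07,-0.26,0],[0,0,0,-0.17,0.08,-0.3,0],[0,0,0,-0.17,0.09,-0.34,0],[0,0,0,-0.17,0.1,-0.38,0]],
  ],
)

```text
clock: 47.95
tcp_pos: [0.5186, -0.0709, 0.2267]
orientation: [0.501, -0.501, 0.5, 0.499]
wrist_force: [0.2, 0.2, -1.3]
finger_gap: 0.0207
```

Run:
```python
from h import *
go([.5065,-.1497,.225],np.pi/2)
```

```text
tcp [ 0.5186 -0.0709  0.2267] gap 0.0207 jawang 1.57 j [-0.29  0.21 -0.07  1.29  0.   -0.29] | turn [-0.0007 -0.0001  0.0027] shift [ 0.0016  0.0121 -0.0788]
```

step_arm(
  moves=[
    [[0,0,0,0.0,0.005,-0.03,0],[0,0,0,0.0,0.0121,-0.06,0],[0,0,0,0.0,0.0121,-0.0788,0],[0,0,0,0.0,0.0121,-0.0788,0],[0,0,0,0.0,0.0121,-0.0788,0]],
  ],
)

```text
clock: 48.45
tcp_pos: [0.5062, -0.1497, 0.2267]
orientation: [0.501, -0.5, 0.5, 0.499]
wrist_force: [-0.3, 0.1, -1.5]
finger_gap: 0.0207
```

```bash
python3 pc.py w32 yellow
python3 - <<'E'
from h import *
go([.506,-.1495,.1145],np.pi/2)
E
```

```text
yellow r 0.058 centre [ 0.5048 -0.1489] n 45 res 0.00023
yellow r 0.0395 centre [ 0.5054 -0.1491] n 34 res 0.00015
tcp [ 0.5063 -0.1492  0.2267] gap 0.0206 jawang 1.57 j [-0.44  0.22 -0.06  1.29  0.   -0.44] | turn [-0.0006  0.0004  0.0024] shift [ 0.1122  0.0005 -0.0004]
```

View pics/w32.png

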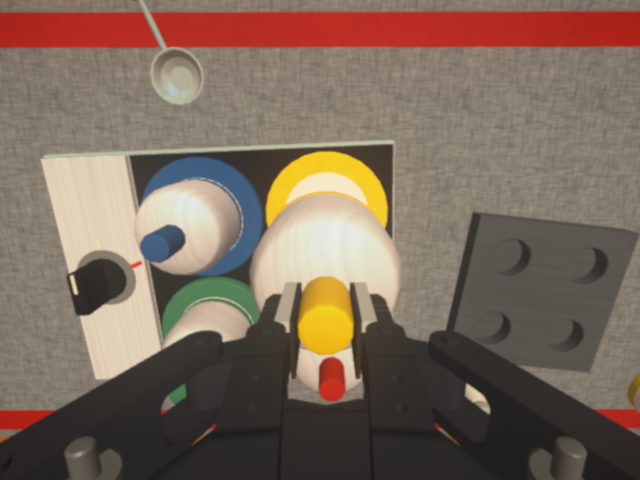

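Plate centre reads about (0.505, -0.149), so I aim the TCP at (0.5065, -0.149).

step_arm(
  moves=[
    [[0,0,0,0.03,0,0,0],[0,0,0,0.07,0,0,0],[0,0,0,0.1,0,0,0],[0,0,0,0.111,0,0,0],[0,0,0,0.113,0,0,0],[0,0,0,0.113,0,0,0],[0,0,0,0.113,0,0,0]],
  ],
)

```text
clock: 49.2
tcp_pos: [0.5079, -0.1495, 0.1155]
orientation: [-0.501, 0.502, -0.499, -0.498]
wrist_force: [-0.8, 0.6, -1.3]
finger_gap: 0.0207
```

Run:
```python
from h import *
p,d,KW=look("wrist")
cv2.imwrite("pics/w33.png",cv2.resize(p[130:330,200:460,::-1],None,fx=3,fy=3))
go([.5065,-.149,.1086],np.pi/2); print(env.get_state()["wrist_force"])
```

```text
tcp [ 0.5079 -0.1496  0.1155] gap 0.0212 jawang 1.571 j [-0.44  0.28 -0.26  1.03  0.   -0.44] | turn [-0.0003 -0.001   0.0054] shift [0.0069 0.0014 0.0006]
[ 0.3359 -0.409  -1.6419]
```

View pics/w33.png

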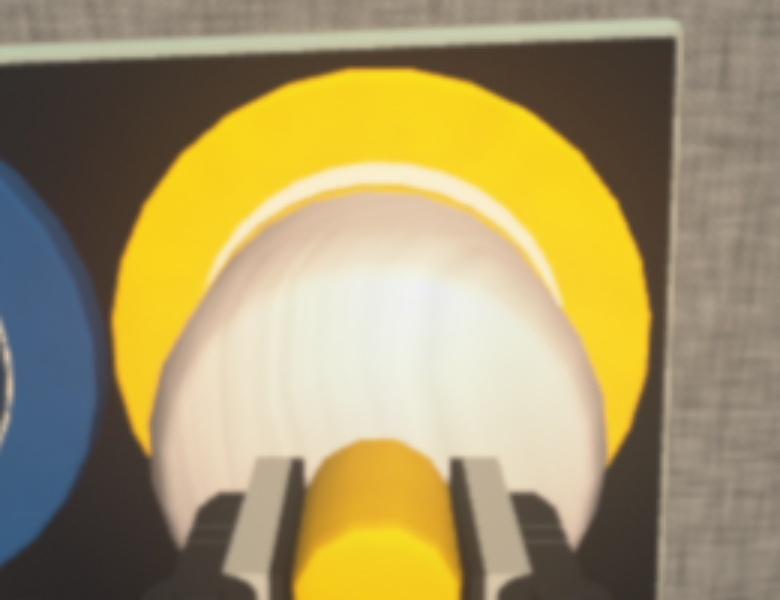

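step_arm(
  moves=[
    [[0,0,0.004,0.003,0.0018,0.0007,0],[0,0,0.004,0.006,0.0018,0.0007,0],[0,0,0.004,0.007,0.0018,0.0007,0],[0,0,0.004,0.007,0.0018,0.0007,0],[0,0,0.004,0.007,0.0018,0.0007,0],[0,0,0.004,0.007,0.0018,0.0007,0.3],[0,0,0.004,0.007,0.0018,0.0007,0.6],[0,0,0.004,0.007,0.0018,0.0007,0.6],[0,0,0,-0.05,0.0018,0,0.6],[0,0,0,-0.1,0.002,0,0.6],[0,0,0,-0.145,0.02,0.0,0.6],[0,0,0,-0.145,0.02,0.0,0.6]],
  ],
)

```text
clock: 50.45
tcp_pos: [0.4887, -0.1505, 0.267]
orientation: [-0.502, 0.505, -0.498, -0.495]
wrist_force: [1.1, 0.7, 0.4]
finger_gap: 0.0512
```

```bash
sed -i 's/"yellow":(.504,-.1493)/"yellow":(.505,-.149)/' chk.py; python3 chk.py w34 yellow blue
python3 - <<'E'
from h import *
go([.55,-.33,.255],np.pi/2)
p,d,KW=look("scene","s5");look("top","t5")
for s in env.silhouettes("scene","dial_grip")[:1]:
    m=s["mask"];P=cloud("scene",d,m,KW); T=P[P[:,2]>.078]; print(s["confidence"],s["uv"],T.mean(0),len(T),np.linalg.eigh(np.cov(T[:,:2].T)))
E
```

```text
yellow knob n 515 [ 0.5042 -0.1489  0.1475] [ 0.5042 -0.1489  0.0102]
   outer fix r [ 0.5041 -0.1488] free [ 0.5039 -0.1488  0.0575] 56
blue knob n 472 [ 0.5078 -0.2672  0.1476] [ 0.5077 -0.2671  0.0099]
   outer fix r [ 0.5089 -0.2682] free [ 0.5086 -0.2679  0.0575] 47
tcp [ 0.4884 -0.1503  0.2649] gap 0.0509 jawang 1.57 j [-0.46  0.17 -0.03  1.36  0.   -0.46] | turn [-0.0006 -0.0045  0.0124] shift [ 0.0115 -0.0615 -0.1796]
0.69 [109.4, 280.3] [ 0.5772 -0.373   0.0833] 162 EighResult(eigenvalues=array([0.    , 0.0001]), eigenvectors=array([[ 0.0009, -1.    ],
       [-1.    , -0.0009]]))
```

View pics/w34.png

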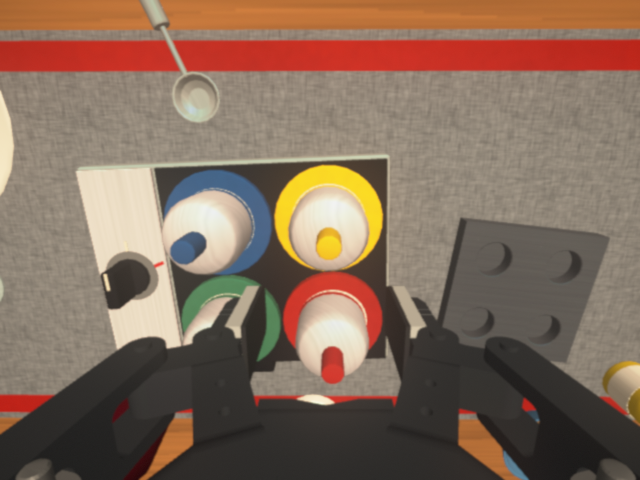

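View pics/s5.png

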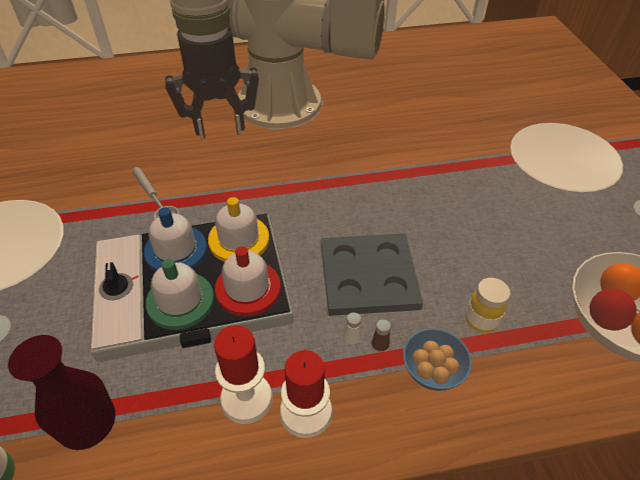

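All covers are centred and flat. Now the dial.

step_arm(
  moves=[
    [[0,0,0.012,0,-0.02,-0.04,0.6],[0,0,0.012,0,-0.04,-0.08,0.6],[0,0,0.012,0,-0.055,-0.12,0.5],[0,0,0.012,0,-0.065,-0.16,0.5],[0,0,0.012,0,-0.065,-0.2,0.5],[0,0,0.012,0,-0.065,-0.223,0.5],[0,0,0.012,0,-0.065,-0.223,0.5],[0,0,0.012,0,-0.065,-0.223,0.5]],
  ],
)

```text
clock: 51.45
tcp_pos: [0.5511, -0.372, 0.2567]
orientation: [0.498, -0.496, 0.502, 0.503]
wrist_force: [-0.3, -0.3, -0.3]
finger_gap: 0.0428
```

Run:
```python
from h import *
p,d,KW=look("wrist","w35"); K,W=KW
cv2.imwrite("pics/w35z.png",cv2.resize(p[150:310,220:420,::-1],None,fx=3.5,fy=3.5))
v,u=np.mgrid[:480,:640]
C=np.stack([(u-K[0,2])/K[0,0]*d,(v-K[1,2])/K[1,1]*d,d],-1)@W[:3,:3].T+W[:3,3]
m=(abs(C[...,2]-.085)<.004)&(np.hypot(C[...,0]-.573,C[...,1]+.373)<.035)
m=cv2.morphologyEx(m.astype(np.uint8),cv2.MORPH_OPEN,np.ones((3,3)))>0
T=C[m]; cs,_=cv2.findContours(m.astype(np.uint8),0,1); q=atz(max(cs,key=cv2.contourArea)[:,0],.085,KW)[:,:2]
print(len(T),T.mean(0),cv2.minAreaRect((q*1000).astype(np.float32)))
g=m&(p.min(2)>140); print("pointer",C[g].mean(0) if g.any() else None,g.sum())
rd=(abs(C[...,2]-.04)<.006)&(np.hypot(C[...,0]-.573,C[...,1]+.373)<.06)&(p[...,0].astype(int)-p[...,1]>80);print("red mark",C[rd].mean(0) if rd.any() else 0)
go([T.mean(0)[0],T.mean(0)[1],.043],np.pi/2)
```

```text
594 [ 0.5711 -0.3758  0.0845] ((571.6296997070312, -376.02520751953125), (41.512210845947266, 13.34706974029541), 0.03507831692695618)
pointer [ 0.5619 -0.3763  0.0855] 51
red mark [ 0.5582 -0.3432  0.0402]
tcp [ 0.5513 -0.3713  0.2576] gap 0.0428 jawang 1.571 j [-0.71  0.51  0.43  1.51 -0.   -0.71] | turn [-0.0002  0.0023 -0.0102] shift [ 0.2144 -0.022  -0.005 ]
```

View pics/w35.png

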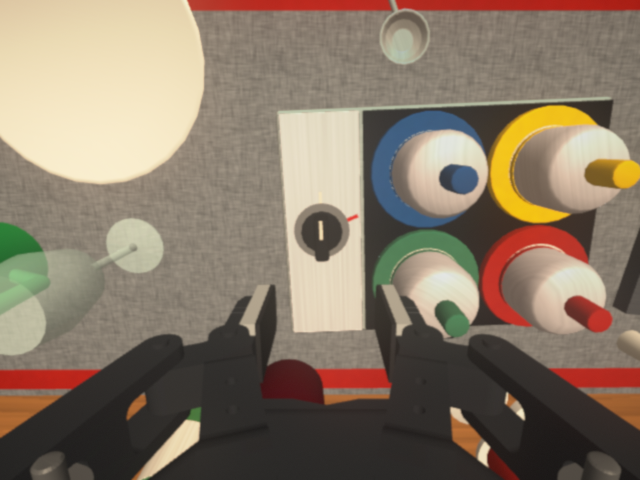

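step_arm(
  moves=[
    [[0,0,-0.01,0.05,-0.0217,-0.0045,0.5],[0,0,-0.01,0.1,-0.0217,-0.0045,0.5],[0,0,-0.01,0.14,-0.0217,-0.0045,0.5],[0,0,-0.01,0.18,-0.0217,-0.0045,0.5],[0,0,-0.01,0.205,-0.0217,-0.0045,0.5],[0,0,-0.01,0.211,-0.0217,-0.0045,0.5],[0,0,-0.01,0.211,-0.0217,-0.0045,0.5],[0,0,-0.01,0.211,-0.0217,-0.0045,0],[0,0,-0.01,0.211,-0.0217,-0.0045,0],[0,0,-0.01,0.211,-0.0217,-0.0045,0],[0,0,-0.01,0.211,-0.0217,-0.0045,0]],
  ],
  force=60,
)

```text
clock: 52.6
tcp_pos: [0.5724, -0.3757, 0.0491]
orientation: [0.501, -0.501, 0.499, 0.499]
wrist_force: [1.5, 3.0, 6.2]
finger_gap: 0.0125
```

Run:
```python
from h import *
look("wrist","w36"); go([.573,-.376,.045],np.pi/2); print(env.get_state()["wrist_force"])
```

```text
tcp [ 0.5725 -0.3757  0.0491] gap 0.0128 jawang 1.571 j [-0.7   0.61  0.09  1.05  0.   -0.7 ] | turn [0.0003 0.0008 0.0037] shift [ 0.0041 -0.0005 -0.0004]
[0.8851 2.8118 5.8303]
```

View pics/w36.png

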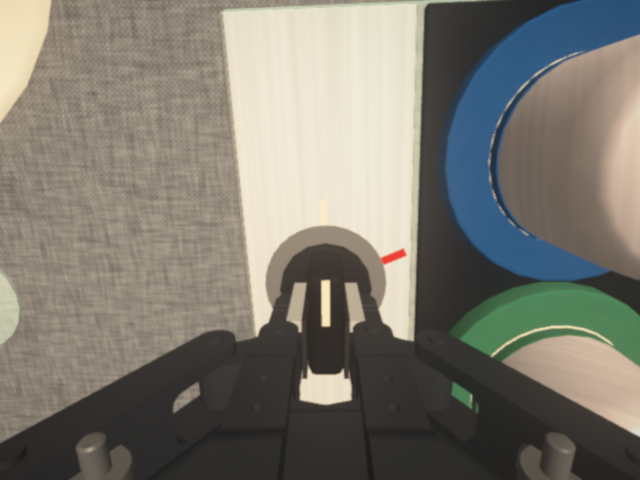

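step_arm(
  moves=[
    [[0.15,0,0,0,0,0,0],[0.3,0,0,0,0,0,0],[0.45,0,0,0,0,0,0],[0.6,0,0,0,0,0,0],[0.75,0,0,0,0,0,0],[0.9,0,0,0,0,0,0],[1.05,0,0,0,0,0,0],[1.18,0,0,0,0,0,0],[1.25,0,0,0,0,0,0],[1.25,0,0,0,0,0,0]],
  ],
)

```text
clock: 53.65
tcp_pos: [0.5727, -0.3752, 0.0493]
orientation: [0.699, -0.114, 0.696, 0.115]
wrist_force: [1.2, 1.6, -2.4]
finger_gap: 0.0128
```

Run:
```python
from h import *
look("wrist","w37"); go([.573,-.376,.045]); print(env.get_state()["wrist_force"],env.get_state()["ft_torque"])
```

```text
tcp [ 0.5727 -0.3752  0.0493] gap 0.0133 jawang 0.326 j [-0.7   0.61  0.09  1.05  0.    0.55] | turn [-0.      0.0038  0.0004] shift [ 0.0043 -0.0008  0.    ]
[ 0.1121  1.4497 -2.7796] [ 0.1408 -0.0119  2.0264]
```

View pics/w37.png

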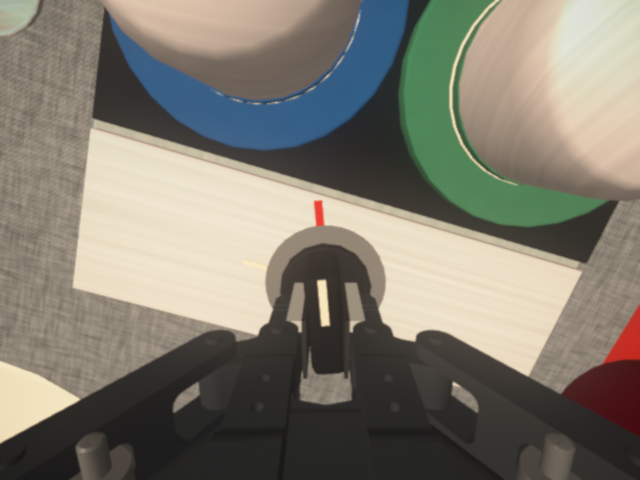

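The pointer lines up with the red mark. I release, retreat and verify.

step_arm(
  moves=[
    [[0,0,0,0,0,0,0.3],[0,0,0,0,0,0,0.5],[0,0,0,0,0,0,0.5],[0,0,0,-0.04,0,0,0.5],[0,0,0,-0.09,0,0,0.5],[0,0,0,-0.14,0,0,0.5],[0,0,0,-0.19,0,0,0.5],[0,0,0,-0.24,0,0,0.5],[0,0,0,-0.25,0.0,0,0.5],[0,0,0,-0.25,0.0,0,0.5]],
  ],
)

```text
clock: 54.7
tcp_pos: [0.5727, -0.3768, 0.3033]
orientation: [0.701, -0.116, 0.695, 0.112]
wrist_force: [0.2, -0.3, -0.4]
finger_gap: 0.0428
```

Run:
```python
from h import *
look("wrist","w38"); go([.5,-.21,.28],np.pi/2); print(env.get_state()["wrist_force"])
```

```text
tcp [ 0.5721 -0.3762  0.3005] gap 0.0429 jawang 0.325 j [-0.7   0.55  0.61  1.62  0.    0.55] | turn [-1.2455  0.0026  0.006 ] shift [ 0.0198  0.1806 -0.0153]
[-0.5425 -0.657  -0.6887]
```

View pics/w38.png

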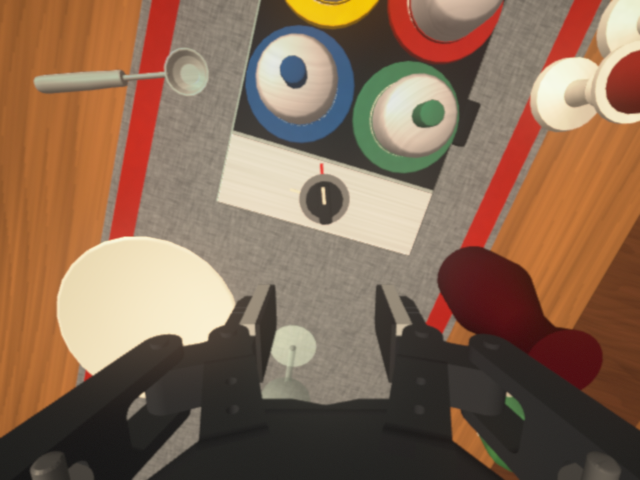

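The dial stays on its mark. One last check of all four covers from above.

step_arm(
  moves=[
    [[-0.15,0,0,0,0.02,0,0.5],[-0.3,0,0,0,0.05,0,0.5],[-0.45,0,0,0,0.08,0,0.5],[-0.6,0,0,0,0.11,-0.005,0.5],[-0.75,0,0,0,0.14,-0.01,0.5],[-0.9,0,0,0,0.18,-0.015,0.5],[-1.05,0,0,0,0.18,-0.015,0.5],[-1.2,0,0,0,0.18,-0.015,0.5],[-1.2455,0,0,0,0.18,-0.015,0.5],[-1.2455,0,0,0,0.18,-0.015,0.5],[-1.2455,0,0,0,0.18,-0.015,0.5]],
  ],
)

```text
clock: 55.85
tcp_pos: [0.4997, -0.2102, 0.2983]
orientation: [0.501, -0.501, 0.499, 0.499]
wrist_force: [0.1, -0.3, 0.3]
finger_gap: 0.0425
```

```bash
python3 chk.py w39 yellow blue green red
python3 - <<'E'
from h import *
p,d,KW=look("top","t9"); K,W=KW
cv2.imwrite("pics/t9z.png",cv2.resize(p[140:320,240:500,::-1],None,fx=3,fy=3))
E
```

```text
yellow knob n 445 [ 0.5044 -0.1493  0.1475] [ 0.5044 -0.1494  0.0103]
   outer fix r [ 0.5042 -0.1489] free [ 0.504  -0.149   0.0575] 56
blue knob n 393 [ 0.5078 -0.2677  0.1476] [ 0.5078 -0.2676  0.0097]
   outer fix r [ 0.5089 -0.2682] free [ 0.5087 -0.268   0.0574] 55
green knob n 173 [ 0.6278 -0.259   0.1474] [ 0.6272 -0.2594  0.0078]
   outer fix r [ 0.6281 -0.2631] free [ 0.6273 -0.2627  0.0572] 39
red knob n 0 None None
   outer fix r [ 0.6235 -0.1439] free [ 0.6229 -0.1441  0.0574] 44
```

View pics/w39.png

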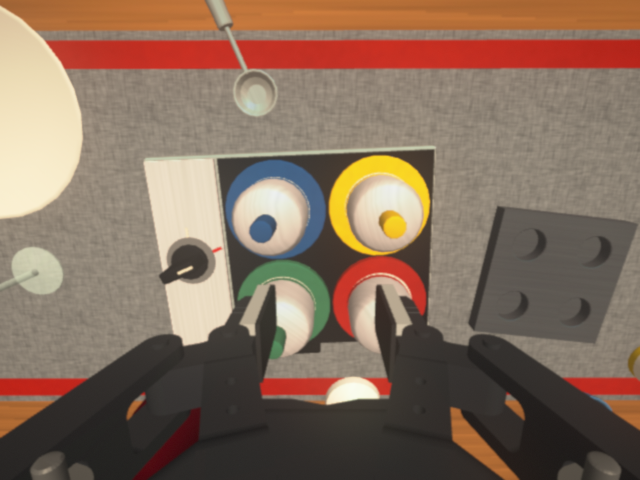

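View pics/t9z.png

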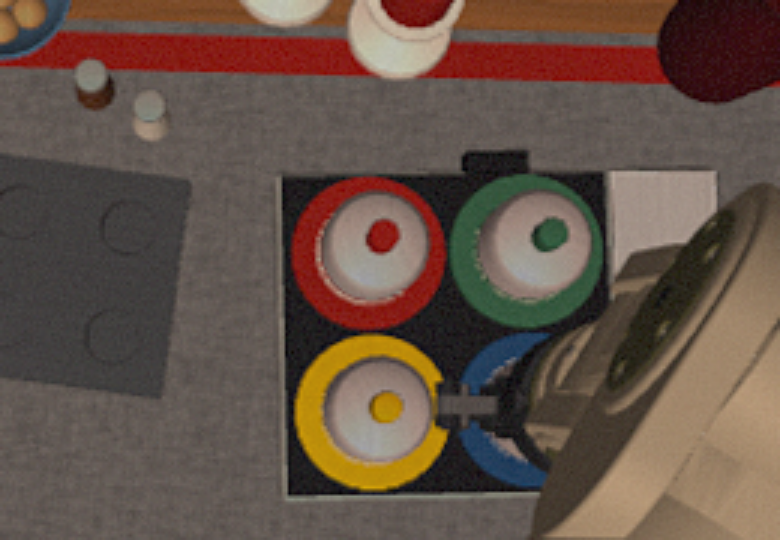

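```bash
python3 -c "
from workcell import env
print(env.hand_in(), env.get_state()['clock'])"
```

```text
the job is handed in; nothing more can be done
the job is handed in; nothing more can be done
```

I set all four muffins upright on their plates, put the matching cover over each one, turned the dial on, and handed in at about 56 s. The hand-in reports no verdict, so the checks below are my own measurements.

- **Covers:** just after placing, the knobs measured within about 1.5 mm of their plate centres, and the knob heights match covers sitting flat. A later, more slanted view put the red one about 2 mm off.
- **Muffins:** before covering, the muffins I could compare directly were within about 3 mm of centre. I checked the red one only against its plate's later-measured centre, and it was about 2 mm off.
- **Dial:** the pointer lines up with the red mark and stayed there after I let go.
- **Shakers:** both were still standing in the last top picture.

Some things did not go as expected:

- **Finger reach:** the fingertips sit about 18–22 mm behind the reported tool point, not 11 mm ahead as the text says. My first grasp therefore closed on top of a muffin, with no harm done, and I set all later grasp heights from what I measured.
- **Green cover:** it had been knocked aside by about 6 cm. I found it again and placed it as usual.
- **Last view:** in the final wrist view the fingers partly hid the green knob, so its reading came out about 4 mm off. The red knob gave no reading. I relied on the earlier clear readings and on the even rim outlines in the last pictures.

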